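# Load two chisel blanks into the feed magazine

### The arm

A 6-joint arm with a two-finger parallel gripper is mounted at the origin on the work surface. World frame = base frame: x ahead of the robot, y to its left, z up, the work surface at z = 0. Lengths are in mm, angles in rad, forces in N, time in s.
With the tool pointing down it reaches from about 350 to 950 mm from the base axis. Payload 17.4 kg.
Tool frame: the origin (TCP) lies at the very end of the fingers, on their centre line; the grasp point (between the pads) lies 19 mm behind it; x points along the fingers, y is the direction in which the jaws open and shut, and the axes are right-handed (so a half turn about x gives the same grasp; the last joint's range is limited). The gripper opens to 93 mm and grips with 3 to 60 N. Pads are 15 mm wide; open, the fingers measure 128 mm over their backs; the gripper's body (75 mm by 188 mm) begins 65 mm behind the grasp point.
Start: joints at [-1.216, 0.116, 1.442, -0, 1.584, -0.038], TCP at [258.366, -623.602, 180.746] pointing down, gripper open.
Joint ranges: [-2.83, 2.83], [-0.83, 2.19], [0.07, 2.5], [-1.14, 4.28], [0.01, 3], [-2.97, 2.97]. Speed limits (rad/s): [1.89, 1.89, 2.22, 3.14, 3.14, 3.14].

### API

Orientations are given as a 3x3 rotation matrix whose columns are the frame's x, y, z axes.
In Python, from rig import manip, eyes, workorder gives the robot as it stands. The module is installed in compiled form; this text tells all that it offers.
- The arm moves only by the tool carry_out, never from a script. Its argument "increments" is a list of rows, each an object with "translation": the shift along the world's x, y, z each as a share of 0.06 m, from -1 to 1, a list of three; "angular": the turn, a rotation vector about the world's x, y, z each as a share of 0.12 rad, from -1 to 1, a list of three. A call has 1 to 12 rows; each row shifts and turns the commanded pose from where the row before left it; what a row does not reach is not made up. A row lasts 1/8 s, in which the tool goes at most 62.5 mm and 10.7 degrees, less where a joint would pass 70% of its speed; a pose out of reach is approached as far as the arm can. A call with a number of a shift or a turn outside -1 to 1 is refused whole. A call with a gripper value outside its range is refused whole. "jaw" is the opening, from 0 (shut) to 1 (fully open), set as the call begins (left out, the last holds). The fingers move at their own pace and stop on an object; "force" is the grip in N (left out, the last holds). Time passes only in rows, so rows that do not move let the fingers close. It gives the time, the measured TCP pose, the force and the opening at its end, in the units of the state.
- manip.get_state(): the state, without advancing time (a new reading comes with each control period).
- eyes.capture(name): name is "scene" or "top"; returns the picture (480x640x3 uint8, red, green, blue); there is no depth.
- eyes.camera_params(name): a dict with "intrinsics" (3x3 intrinsics, pixels), "eye" and "orientation" of the camera in the world. Camera axes: x right, y down, z forward; pixel columns grow to the right and rows downward; lengths in mm; the calibration is good to about 2 mm. A picture is of the moment at which its call begins. camera_params takes no time and is no camera call.
- workorder.finish_job(): hands the job in, once; it reports no verdict.
The state is a dict: "time_s": time; "q": joint angles; "qd": joint speeds; "effort": joint torques, N m; "tool_pos": TCP position; "ee_rot": TCP orientation; "ft_force": force on the tool from outside, world axes, zero at the start; "ft_torque": the same for the moment, N m; "width": finger opening in mm.
Only numpy, scipy, OpenCV 4.12 (cv2) and the standard library are available. Lean on these libraries where they do the work, as an engineer would, in place of code of your own. Each camera call takes 0.05 s, during which the arm holds its last target.

### The job

Load the two short, thick octagonal steel chisel blanks into the feed magazine: lay one in its open trough and push it into the tube, then lay the other behind it and push that in too, so that it drives the first one deeper, right up against the closed end. Either may go first; when both are home the last one still sticks out of the tube's mouth by about 10 mm. The longer bar and the thin bar lying near them do not belong in it.

Things in the scene. Friction and masses are not known exactly. Their poses are not given: they have to be found in the camera images.
- blank_a_center (a point): Chisel blank: plain steel octagonal bar, 26 mm across flats, 70 mm long, about 0.3 kg, lying on one flat on the bench; there are two alike. This point is its centre, 13 mm above the bench; x axis along the bar, y across two upright flats to grip. Not the longer bar of the same section (120 mm) nor the thin one (14 mm across, 70 mm long) nearby.
- blank_b_center (a point): Chisel blank: plain steel octagonal bar, 26 mm across flats, 70 mm long, about 0.3 kg, lying on one flat on the bench; there are two alike. This point is its centre, 13 mm above the bench; x axis along the bar, y across two upright flats to grip. Not the longer bar of the same section (120 mm) nor the thin one (14 mm across, 70 mm long) nearby.
- magazine: Fixed feed magazine: grey square steel tube, level, closed at its far end. Origin on the bench below the mouth; x points into the tube along its centre line, z up. Bore x 0 to 130 mm, 36 wide, 34 high, floor 30 above the bench; tube top at 68, with a 14 mm sight slot. Blanks slide by plain friction (both: under 10 N), centres 43 above the bench; home: centres at x 95 and 25, last end at x -10.
- trough_middle (a point): Middle of the open trough before the mouth: on its floor, 30 mm above the bench, magazine x = -55 (axes as the magazine). Trough x -110 to 0, 36 wide between lips 10 high, 4 thick; near end open. Finger gap x -80 to -30: no lips, floor a rail 20 wide, foot plate 70 wide and 8 thick on the bench below. Lay a blank along it, centred here, fingers in the gap; push from the near end.
Not all that is in view belongs to the job. Leave any green look-alike of the part that bears blank_b_center alone.

How it is judged (in metres and radians):
On the way:
1. one blank has been pushed from the trough into the tube, at least three quarters of its length inside (((x of blank_a_center in the frame of magazine between 0.018 and 0.13 m and y of blank_a_center in the frame of magazine between -0.016 and 0.016 m and z of blank_a_center in the frame of magazine between 0.033 and 0.058 m and angle between the x axis of blank_a_center and the x axis of magazine, either way round below 0.3 rad) or (x of blank_b_center in the frame of magazine between 0.018 and 0.13 m and y of blank_b_center in the frame of magazine between -0.016 and 0.016 m and z of blank_b_center in the frame of magazine between 0.033 and 0.058 m and angle between the x axis of blank_b_center and the x axis of magazine, either way round below 0.3 rad))), for 0.2 s.
At the end, for the whole second after the job is handed in: Both blanks lie one behind the other in the magazine, along it: the first within 12 mm of the closed end, the last with its centre at least 18 mm inside the mouth (25 mm when fully home, so its end sticks out by no more than 17 mm) (x of blank_a_center in the frame of magazine between 0.018 and 0.13 m and y of blank_a_center in the frame of magazine between -0.016 and 0.016 m and z of blank_a_center in the frame of magazine between 0.033 and 0.058 m and angle between the x axis of each of blank_a_center, blank_b_center and the x axis of magazine, either way round below 0.3 rad and x of blank_b_center in the frame of magazine between 0.018 and 0.13 m and y of blank_b_center in the frame of magazine between -0.016 and 0.016 m and z of blank_b_center in the frame of magazine between 0.033 and 0.058 m and x of any of blank_a_center, blank_b_center in the frame of magazine above 0.083 m); the robot touches nothing.
It also fails if it takes over 72 s, if anything falls off the work surface, if the arm or the gripper's body presses on something with over 40 N, if the wrist force passes 120 N, or if a joint passes its speed limit or range.

## Working session

There is one attempt and no reset: what is moved stays moved. The work goes in short steps, Python scripts to look and compute and a tool call to move; the robot and the scene stay as the last step left them, time stands still between calls to the robot, and variables do not carry over. Pictures are saved under pics/ and viewed, and the job is handed in when it is done.

Besides the shell and the picture viewer there is one more tool, called after "Request:" as name(argument=value, ...), one argument or row to a line, values as JSON. carry_out: Moves the arm, as the interface text tells. Shift numbers are shares of 0.06 m and turn numbers shares of 0.12 rad, none past 1 either way. Its arguments: {"type":"object","properties":{"increments":{"type":"array","items":{"type":"object","properties":{"translation":{"type":"array","items":{"type":"number"}},"angular":{"type":"array","items":{"type":"number"}}}}},"jaw":{"type":"number"},"force":{"type":"number"}},"required":["increments"]}

```bash
mkdir -p pics; ls
python3 - <<'E'
from rig import manip, eyes, workorder
import cv2
for n in("scene","top"):
    im=eyes.capture(n); cv2.imwrite(f"pics/{n}0.png",im[:,:,::-1]); print(n,eyes.camera_params(n))
s=manip.get_state(); print(s)
E
```

```text
pics
scene {'intrinsics': array([[598.34960651,   0.        , 322.02428932],
       [  0.        , 598.34960651, 241.46630339],
       [  0.        ,   0.        ,   1.        ]]), 'eye': array([1015.46669312, -574.89770145, 1014.07757016]), 'orientation': array([[ 6.42531267e-01,  6.31812735e-01, -4.33550734e-01],
       [ 7.66259236e-01, -5.29354142e-01,  3.64185360e-01],
       [ 5.95071544e-04, -5.66212735e-01, -8.24258931e-01]])}
top {'intrinsics': array([[595.39063623,   0.        , 332.71101182],
       [  0.        , 595.39063623, 249.15913779],
       [  0.        ,   0.        ,   1.        ]]), 'eye': array([ 395.12315349, -131.71104997,  933.22964815]), 'orientation': array([[ 0.01107823, -0.98578102,  0.16766946],
       [-0.99983729, -0.01330757, -0.01217826],
       [ 0.01423637, -0.16750726, -0.98576805]])}
{'time_s': 0.1, 'q': array([-1.21584258e+00,  1.16433287e-01,  1.44216744e+00,  1.44423958e-05,
        1.58397424e+00, -3.78176095e-02]), 'qd': array([-0.00118234, -0.00167306, -0.00282118,  0.00019133, -0.00053919,
        0.00033946]), 'effort': array([ 1.86904785e-03, -7.22897029e+01, -6.23867083e+01,  7.80804385e-02,
        2.27561669e-02, -7.66121229e-05]), 'tool_pos': array([ 258.27145521, -623.41657718,  180.10146774]), 'ee_rot': array([[-3.27861264e-04,  3.82750217e-01, -9.23851808e-01],
       [ 9.26103160e-04, -9.23851346e-01, -3.82750354e-01],
       [-9.99999517e-01, -9.81071093e-04, -5.15711156e-05]]), 'ft_force': array([ 0.34033384,  0.07353421, -0.0246257 ]), 'ft_torque': array([-0.00080091, -0.01374194,  0.00866962]), 'width': 93.68574543904947}
```

View pics/scene0.png

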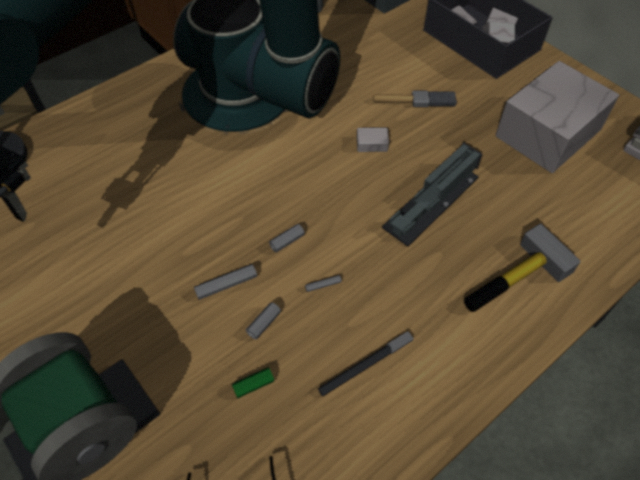

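View pics/top0.png

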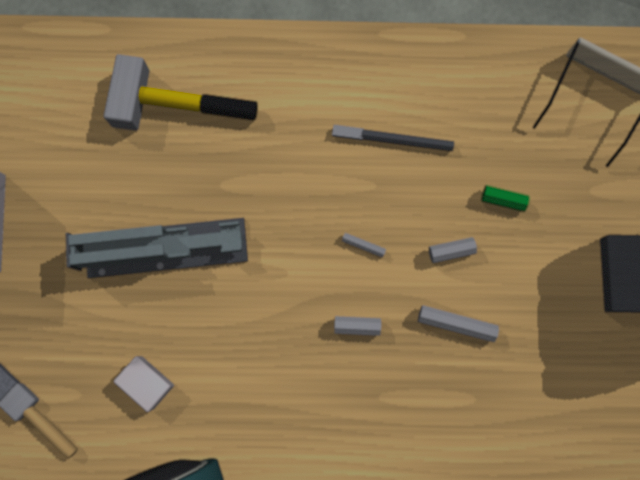

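The top view shows these candidates:
- (453,250) and (358,326): short and thick, so these are the blanks.
- (458,323): the 120 mm bar.
- (363,245): the thin bar.
- (505,198): the green look-alike.

The magazine spans about (70..246, 220..278). I'll confirm all of this in enlarged crops.

Run:
```python
import cv2,numpy as np
t=cv2.imread("pics/top0.png");s=cv2.imread("pics/scene0.png")
a=cv2.resize(t[180:350,320:540],None,fx=3.6,fy=3.5,interpolation=cv2.INTER_CUBIC)
cv2.imwrite("pics/c1.png",a)
cv2.imwrite("pics/c2.png",cv2.resize(t[205:290,55:260],None,fx=3.9,fy=3.9,interpolation=cv2.INTER_CUBIC))
cv2.imwrite("pics/c3.png",cv2.resize(s[135:255,370:495],None,fx=5,fy=5,interpolation=cv2.INTER_CUBIC))
```

```text
(no output)
```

View pics/c1.png

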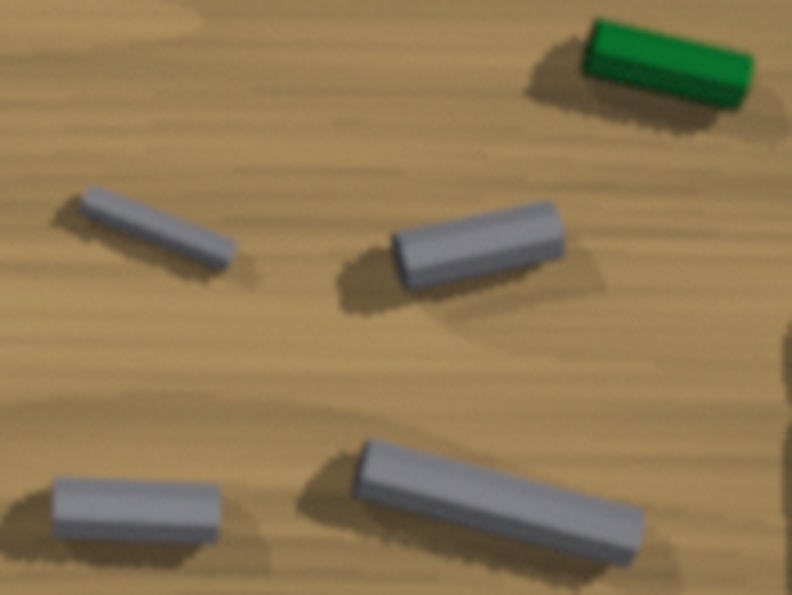

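View pics/c2.png

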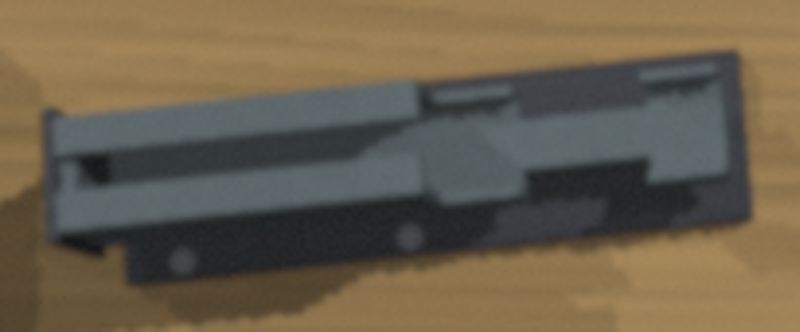

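View pics/c3.png

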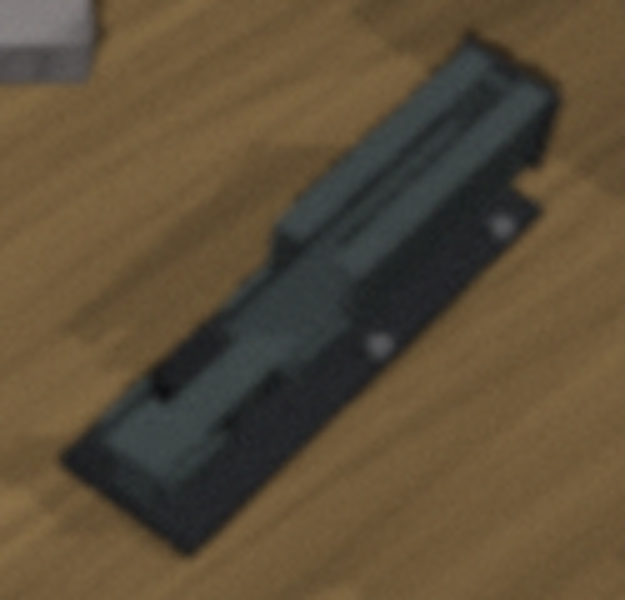

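The crops confirm it: the two blanks are top (453,250) and (358,326), and the magazine mouth faces right (towards −y), with the trough's near end at about (246,245). Next I'll fit their poses with the calibration.

```bash
cat > h.py <<'E'
import numpy as np,cv2
from rig import eyes
from scipy.optimize import least_squares,minimize
P={n:eyes.camera_params(n) for n in("scene","top")}
def proj(n,X):
    p=P[n]; c=(np.atleast_2d(X)-p["eye"])@p["orientation"]; uv=c@p["intrinsics"].T; return uv[:,:2]/uv[:,2:]
def place(pose,L,z0=0):
    x,y,a=pose; c,s=np.cos(a),np.sin(a); L=np.atleast_2d(L).astype(float)
    return np.c_[x+c*L[:,0]-s*L[:,1], y+s*L[:,0]+c*L[:,1], L[:,2]+z0]
k=13/np.cos(np.pi/8)
OCT=np.array([[sx*35,k*np.cos(t),13+k*np.sin(t)] for sx in(-1,1) for t in np.pi/8+np.arange(8)*np.pi/4])
def bmask(n,pose,S=4,z0=0):
    uv=proj(n,place(pose,OCT,z0)); h=cv2.convexHull(((uv+.5)*S*16).astype(np.int32).reshape(-1,1,2))
    m=np.zeros((480*S,640*S),np.uint8); cv2.fillConvexPoly(m,h,255,shift=4)
    return cv2.resize(m,(640,480),interpolation=cv2.INTER_AREA)/255.
def seg(im,c,r):
    hsv=cv2.cvtColor(im,cv2.COLOR_BGR2HSV).astype(int); m=(hsv[:,:,1]<60)
    w=np.zeros(m.shape,bool); w[c[1]-r:c[1]+r,c[0]-r:c[0]+r]=1
    nl,l,st,ce=cv2.connectedComponentsWithStats((m&w).astype(np.uint8))
    b=1+np.argmax(st[1:,4]); return (l==b).astype(float)
E
cat > fit.py <<'E'
from h import *
t=cv2.imread("pics/top0.png");s=cv2.imread("pics/scene0.png")
def ray(n,uv,z):
    p=P[n]; d=p["orientation"]@np.linalg.inv(p["intrinsics"])@np.array([*uv,1.]); return p["eye"]+d*(z-p["eye"][2])/d[2]
vt,vs=t.copy(),s.copy()
for nm,ct,cs,th in(("P",(453,250),(265,320),-1.3),("Q",(358,326),(288,238),1.57)):
    mt,ms=seg(t,ct,32),seg(s,cs,28)
    X=ray("top",ct,13); print(nm,"init",X,ray("scene",cs,13),mt.sum(),ms.sum())
    for names in(("top","scene"),("top",),("scene",)):
        M={"top":mt,"scene":ms}
        f=lambda q:sum(np.abs(bmask(n,(X[0]+q[0],X[1]+q[1],q[2]/20))-M[n]).sum() for n in names)
        best=min((minimize(f,[0,0,20*a],method="Nelder-Mead",options=dict(initial_simplex=np.array([[0,0,20*a],[6,0,20*a],[0,6,20*a],[0,0,20*a+4]]))) for a in(th-.15,th+.15)),key=lambda r:r.fun)
        q=best.x; print(nm,names,np.round([X[0]+q[0],X[1]+q[1]],1),round(q[2]/20,3),best.fun)
        if len(names)==2: pose=(X[0]+q[0],X[1]+q[1],q[2]/20)
    for n,v in(("top",vt),("scene",vs)):
        h=cv2.convexHull(np.round(proj(n,place(pose,OCT))).astype(np.int32)); cv2.polylines(v,[h],True,(0,0,255),1)
# magazine
L=[];T=[]
for u,v,p in[(417,80,(0,-22,68)),(424,192,(0,22,68)),(513,87,(-30,-22,40)),(640,73,(-80,-22,40)),(718,66,(-110,-22,40)),(727,178,(-110,22,40)),(525,200,(-30,22,40)),(649,182,(-80,22,40))]:
    L.append(p);T.append((55+u/3.9-.37,205+v/3.9-.37))
for u,v,p in[(278,232,(0,-22,68)),(350,280,(0,22,68)),(100,445,(-110,-22,40)),(183,492,(-110,22,40))]:
    L.append(p);T.append((370+u/5-.4,135+v/5-.4))
L=np.array(L,float);T=np.array(T)
def r(q,o=range(12)):
    W=place(q,L); e=np.r_[proj("top",W[:8]),proj("scene",W[8:])]-T; return e
for sl in(slice(0,12),slice(0,8),slice(8,12)):
    o=least_squares(lambda q:r(q)[sl].ravel(),[450,130,1.6],x_scale=[10,10,.1],loss="soft_l1"); print("mag",np.round(o.x,3),np.round(r(o.x)[sl],1).tolist())
    if sl==slice(0,12): mag=o.x
def box(x0,x1,y0,y1,z): return [(x0,y0,z),(x1,y0,z),(x1,y1,z),(x0,y1,z)]
for n,v,roi in(("top",vt,(55,205,205,85)),("scene",vs,(370,135,125,120))):
    k=4; x,y,w,h=roi; c=cv2.resize(v[y:y+h,x:x+w],None,fx=k,fy=k,interpolation=cv2.INTER_CUBIC)
    for b in(box(0,130,-22,22,68),box(0,130,-7,7,68),box(-30,0,-22,-18,40),box(-30,0,18,22,40),box(-110,-80,-22,-18,40),box(-110,-80,18,22,40),box(-80,-30,-10,10,30)):
        uv=(proj(n,place(mag,b))-[x,y]+.5)*k; cv2.polylines(c,[np.round(uv).astype(np.int32)],True,(0,255,255),1)
    cv2.imwrite(f"pics/ov_{n}.png",c)
cv2.imwrite("pics/ov_b.png",np.vstack([cv2.resize(vt[220:350,320:490],None,fx=3,fy=2.3),cv2.resize(vs[210:350,230:315],(510,300))]))
E
python3 fit.py
```

```text
P init [ 552.85727484 -332.20496636   13.        ] [ 556.65373728 -327.94469874   13.        ] 804.0 553.0
P ('top', 'scene') [ 553.5 -330.9] -1.335 104.97254901960784
P ('top',) [ 553.4 -331.2] -1.343 39.949019607843134
P ('scene',) [ 554.3 -330.8] -1.335 60.50588235294118
Q init [ 432.52120329 -183.22896718   13.        ] [ 437.81662684 -180.22835174   13.        ] 818.0 460.0
Q ('top', 'scene') [ 433.4 -181.2] 1.54 86.31372549019608
Q ('top',) [ 433.3 -181.2] 1.537 36.858823529411765
Q ('scene',) [ 434.8 -181.3] 1.521 43.95294117647059
mag [553.075 108.292   1.689] [[0.1, -0.0], [0.1, 0.5], [0.1, -0.0], [0.3, 0.2], [-0.1, 0.0], [-0.0, -0.5], [-1.0, -0.7], [0.2, 0.5], [15.4, 8.7], [-16.1, -12.2], [15.6, 6.0], [-18.0, -15.5]]
mag [553.07  108.286   1.69 ] [[0.1, -0.0], [0.1, 0.5], [0.1, -0.0], [0.3, 0.2], [-0.1, -0.0], [-0.0, -0.5], [-1.0, -0.7], [0.2, 0.5]]
mag [592.422  96.079   1.071] [[20.0, 25.9], [-1.1, -0.4], [1.0, 0.3], [-21.2, -26.0]]
```

I swapped left and right for the scene points (its left side is the magazine's +y), so I'll fix that.

```bash
sed -i 's/(278,232,(0,-22,68)),(350,280,(0,22,68)),(100,445,(-110,-22,40)),(183,492,(-110,22,40))/(278,232,(0,22,68)),(350,280,(0,-22,68)),(100,445,(-110,22,40)),(183,492,(-110,-22,40))/' fit.py; python3 fit.py|grep mag
```

```text
mag [553.398 108.152   1.694] [[0.1, -0.2], [0.3, 0.3], [0.1, -0.3], [0.3, -0.2], [-0.1, -0.5], [0.1, -1.1], [-0.9, -1.0], [0.4, 0.0], [-1.7, -2.5], [1.1, -0.8], [-1.1, -5.8], [-0.7, -3.2]]
mag [553.07  108.286   1.69 ] [[0.1, -0.0], [0.1, 0.5], [0.1, -0.0], [0.3, 0.2], [-0.1, -0.0], [-0.0, -0.5], [-1.0, -0.7], [0.2, 0.5]]
mag [556.52  102.908   1.74 ] [[-2.7, -0.1], [0.7, 1.1], [-0.3, -1.9], [0.8, 0.2]]
```

Run:
```python
import cv2,numpy as np
a=cv2.imread("pics/ov_top.png");b=cv2.imread("pics/ov_b.png");c=cv2.imread("pics/ov_scene.png")
cv2.imwrite("pics/ov1.png",cv2.resize(a,(800,332)));
w=np.zeros((600,800,3),np.uint8); b2=cv2.resize(b,(400,470)); w[:470,:400]=b2; w[:384,400:]=cv2.resize(c,(400,384)); cv2.imwrite("pics/ov2.png",w)
```

```text
(no output)
```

View pics/ov1.png

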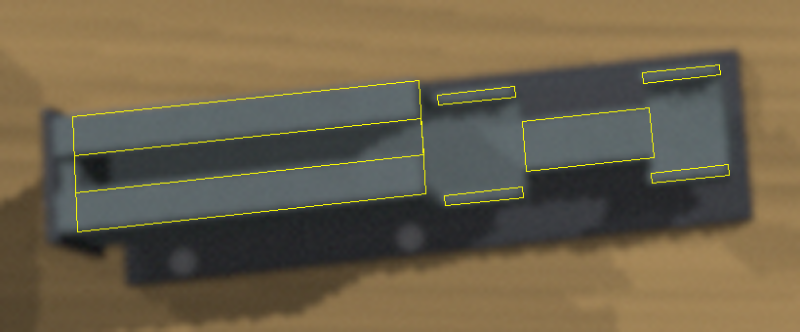

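View pics/ov2.png

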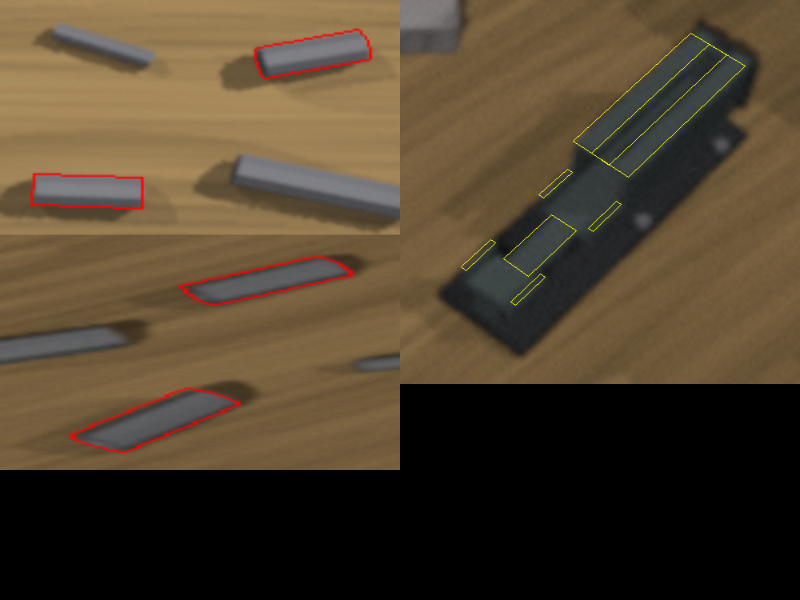

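The top-view fit lies on the edges, and the blanks agree between both cameras to about 1 mm. The scene overlay of the magazine is 2–5 px off, so I'm relying on the top view.

- **P:** (553.4, −331.2), yaw −1.343
- **Q:** (433.3, −181.2), yaw 1.537
- **Magazine:** (553.1, 108.3), yaw 1.69
- **Trough middle:** (559.6, 53.7)

P goes first. I'll move +y before +x to stay clear of the spool.

Request:
carry_out(
  increments=[
    {"translation": [0, 0.81, 0], "angular": [0, 0, 0.976]},
    {"translation": [0, 0.81, 0], "angular": [0, 0, 0.976]},
    {"translation": [0, 0.81, 0], "angular": [0, 0, 0.976]},
    {"translation": [0, 0.81, 0], "angular": [0, 0, 0.976]},
    {"translation": [0, 0.81, 0], "angular": [0, 0, 0.976]},
    {"translation": [0, 0.81, 0], "angular": [0, 0, 0.976]},
    {"translation": [0.82, 0, 0], "angular": [0, 0, 0.976]},
    {"translation": [0.82, 0, 0], "angular": [0, 0, 0.976]},
    {"translation": [0.82, 0, 0], "angular": [0, 0, 0.976]},
    {"translation": [0.82, 0, 0], "angular": [0, 0, 0.976]},
    {"translation": [0.82, 0, 0], "angular": [0, 0, 0.976]},
    {"translation": [0.82, 0, 0], "angular": [0, 0, 0.976]},
  ],
  jaw=0.65,
  force=30,
)

```text
time_s: 1.6
tool_pos: [555.1, -331.7, 180.3]
ee_rot: [[-0.0, 0.973, 0.229], [0.0, 0.229, -0.973], [-1.0, -0.0, -0.0]]
ft_force: [-0.2, 0.2, 0.3]
width: 60.0
```

Request:
carry_out(
  increments=[
    {"translation": [0, 0, 0]},
    {"translation": [0, 0, 0]},
  ],
)

```text
validation failed for argument at $.in...
```

Request:
carry_out(
  increments=[
    {"translation": [-0.03, 0.01, -0.6], "angular": [0, 0, 0]},
    {"translation": [0, 0, -0.6], "angular": [0, 0, 0]},
    {"translation": [0, 0, -0.6], "angular": [0, 0, 0]},
    {"translation": [0, 0, -0.5], "angular": [0, 0, 0]},
    {"translation": [0, 0, -0.35], "angular": [0, 0, 0]},
    {"translation": [0, 0, -0.17], "angular": [0, 0, 0]},
    {"translation": [0, 0, -0.09], "angular": [0, 0, 0]},
    {"translation": [0, 0, 0], "angular": [0, 0, 0]},
  ],
)

```text
time_s: 2.6
tool_pos: [552.0, -331.5, 6.7]
ee_rot: [[0.001, 0.974, 0.225], [-0.0, 0.225, -0.974], [-1.0, 0.0, 0.0]]
ft_force: [0.5, 0.3, 0.9]
width: 60.6
```

Run:
```python
from rig import eyes
import cv2
im=eyes.capture("scene")[:,:,::-1]; cv2.imwrite("pics/s1.png",cv2.resize(im[180:400,160:420],None,fx=3,fy=2.7))
```

```text
(no output)
```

View pics/s1.png

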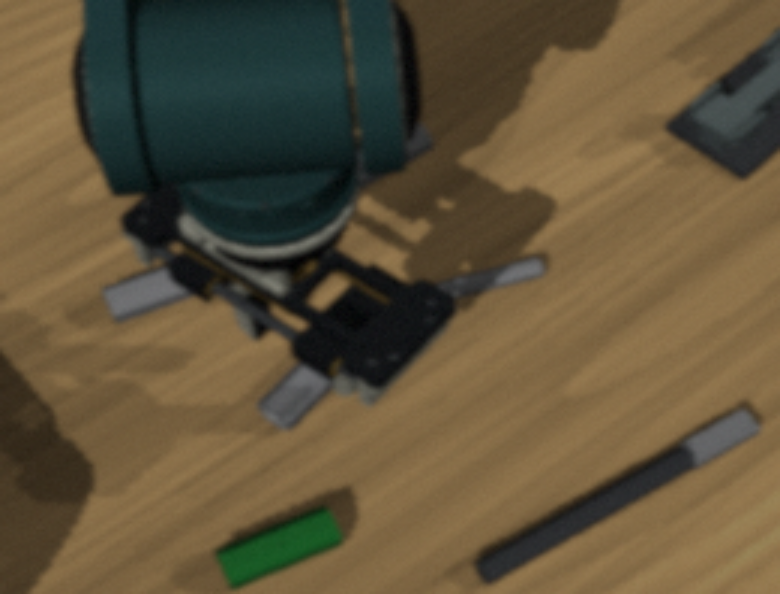

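The fingers straddle blank P, seen at crop (297,390) with its end showing below the gripper. I'll go 2 mm lower, close and lift.

Request:
carry_out(
  increments=[
    {"translation": [0.02, 0, -0.04], "angular": [0, 0, 0]},
    {"translation": [0, 0, 0], "angular": [0, 0, 0]},
    {"translation": [0, 0, 0], "angular": [0, 0, 0]},
    {"translation": [0, 0, 0], "angular": [0, 0, 0]},
    {"translation": [0, 0, 0], "angular": [0, 0, 0]},
  ],
  jaw=0,
  force=40,
)

```text
time_s: 3.28
tool_pos: [553.0, -331.4, 3.8]
ee_rot: [[0.0, 0.974, 0.226], [-0.0, 0.226, -0.974], [-1.0, 0.0, 0.0]]
ft_force: [0.0, -0.6, -0.4]
width: 15.1
```

Request:
carry_out(
  increments=[
    {"translation": [0, 0, 0], "angular": [0, 0, 0]},
    {"translation": [0, 0, 0.3], "angular": [0, 0, 0]},
    {"translation": [0, 0, 0.5], "angular": [0, 0, 0]},
    {"translation": [0, 0, 0.7], "angular": [0, 0, 0]},
    {"translation": [0, 0, 0.5], "angular": [0, 0, 0]},
    {"translation": [0, 0, 0], "angular": [0, 0, 0]},
  ],
)

```text
time_s: 4.03
tool_pos: [554.0, -332.1, 127.9]
ee_rot: [[0.004, 0.974, 0.225], [-0.003, 0.226, -0.974], [-1.0, 0.004, 0.004]]
ft_force: [-0.6, -0.4, 0.1]
width: 0.1
```

The jaws shut to 0, so the grip failed. I'll look.

Run:
```python
from rig import eyes
import cv2
im=eyes.capture("scene")[:,:,::-1]; cv2.imwrite("pics/s2.png",cv2.resize(im[130:400,130:420],None,fx=2.7,fy=2.2))
im=eyes.capture("top")[:,:,::-1]; cv2.imwrite("pics/t2.png",im)
```

```text
(no output)
```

View pics/s2.png

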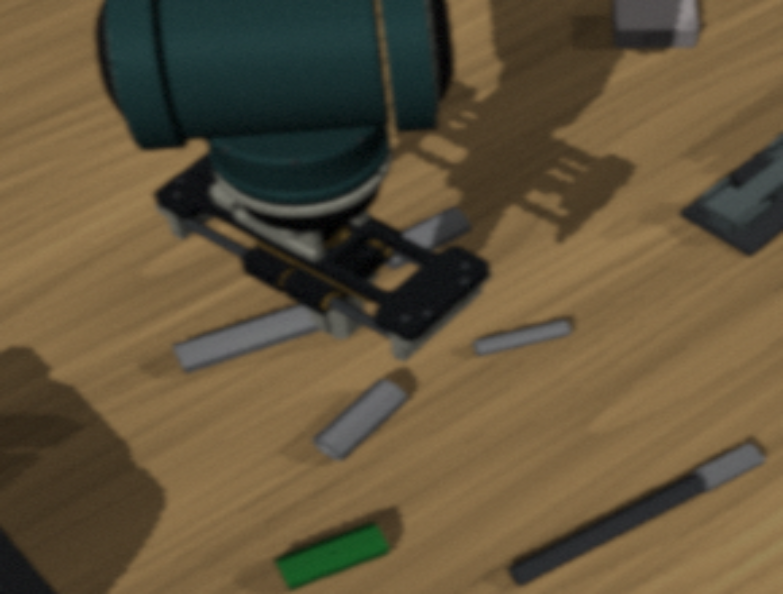

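View pics/t2.png

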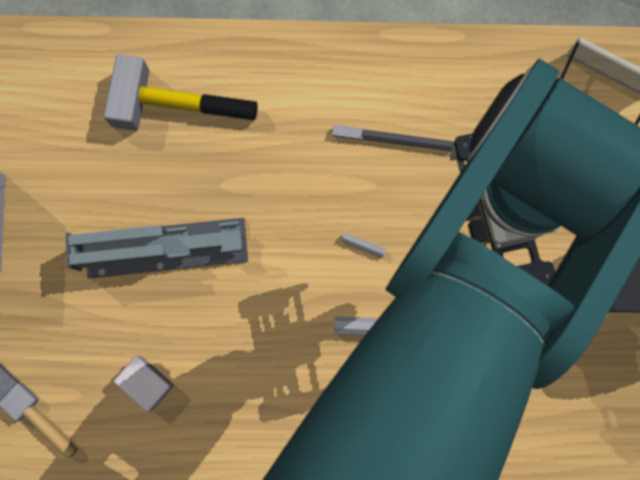

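Run:
```python
from h import *
from rig import manip
s=manip.get_state(); T=s["tool_pos"];R=s["ee_rot"]; print(T)
im=cv2.imread("pics/s2.png")
def c(uv): return (uv-[130,130])*[2.7,2.2]
for X in (T,T-19*R[:,0],T-84*R[:,0],T-84*R[:,0]+94*R[:,1],T-84*R[:,0]-94*R[:,1]): print(c(proj("scene",X)))
for p in((553.4,-331.2,-1.343),): 
  print(c(proj("scene",[[p[0],p[1],13]])), c(proj("scene",place(p,[[35,0,26],[-35,0,26]]))))
```

```text
[ 552.92684986 -331.39685172  124.1855953 ]
[[342.90029857 351.71208692]]
[[340.18705648 339.2942294 ]]
[[330.23114606 293.72841797]]
[[455.32229394 362.0173372 ]]
[[213.26768552 229.87651122]]
[[357.88316546 417.57221604]] [[322.71084553 440.7599816 ]
 [389.00767171 381.02794743]]
```

```bash
cat > meas.py <<'E'
from h import *
import sys
def measure(im,n,pose0,z0=0,r=30):
    c=proj(n,[[pose0[0],pose0[1],13+z0]])[0].astype(int); M=seg(im,c,r)
    f=lambda q:np.abs(bmask(n,(q[0],q[1],q[2]/20),z0=z0)-M).sum()
    a=20*pose0[2];x,y=pose0[:2]
    b=minimize(f,[x,y,a],method="Nelder-Mead",options=dict(initial_simplex=np.array([[x-2,y-2,a-1],[x+6,y,a],[x,y+6,a],[x,y,a+4]])))
    return b.x[0],b.x[1],b.x[2]/20,b.fun
E
python3 - <<'E'
from meas import *
im=cv2.cvtColor(eyes.capture("scene"),cv2.COLOR_RGB2BGR)
old=cv2.imread("pics/scene0.png")
for i in(old,im): print(np.round(measure(i,"scene",(554,-331,-1.335)),3))
c=[];
for i in (old,im): c.append(cv2.resize(i[285:355,225:305],(400,350),interpolation=cv2.INTER_CUBIC))
cv2.imwrite("pics/cmp.png",np.hstack(c))
E
```

```text
[ 554.212 -330.564   -1.357   60.702]
[ 554.163 -330.867   -1.35    59.835]
```

View pics/cmp.png

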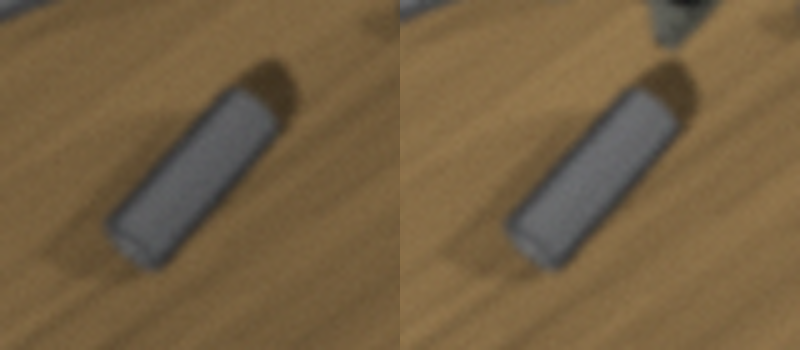

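The blank hasn't moved, so the fingers never reached it. I'll compare where the fingertips really are with the projected TCP.

Run:
```python
from h import *
from rig import manip
s=manip.get_state(); T=s["tool_pos"];R=s["ee_rot"]; print(T,s["width"],s["q"])
im=cv2.cvtColor(eyes.capture("scene"),cv2.COLOR_RGB2BGR); x0,y0,k=170,190,5
c=cv2.resize(im[y0:y0+115,x0:x0+155],None,fx=k,fy=k,interpolation=cv2.INTER_CUBIC)
for d,col in((0,(0,0,255)),(19,(0,255,255)),(84,(255,0,255))):
    u=((proj("scene",T-d*R[:,0])[0]-[x0,y0]+.5)*k).astype(int); cv2.drawMarker(c,tuple(map(int,u)),col,0,15,2)
    for e in(-1,1):
        u=((proj("scene",T-d*R[:,0]+e*(94 if d==84 else 17)*R[:,1])[0]-[x0,y0]+.5)*k).astype(int); cv2.circle(c,tuple(map(int,u)),4,col,2)
cv2.imwrite("pics/g1.png",c)
```

```text
[ 552.70055231 -331.22106647  123.30373485] 0.5919746763666455 [-5.79457778e-01  7.11210373e-02  1.58272701e+00 -2.95526831e-05
  1.48842565e+00 -8.06897121e-01]
```

View pics/g1.png

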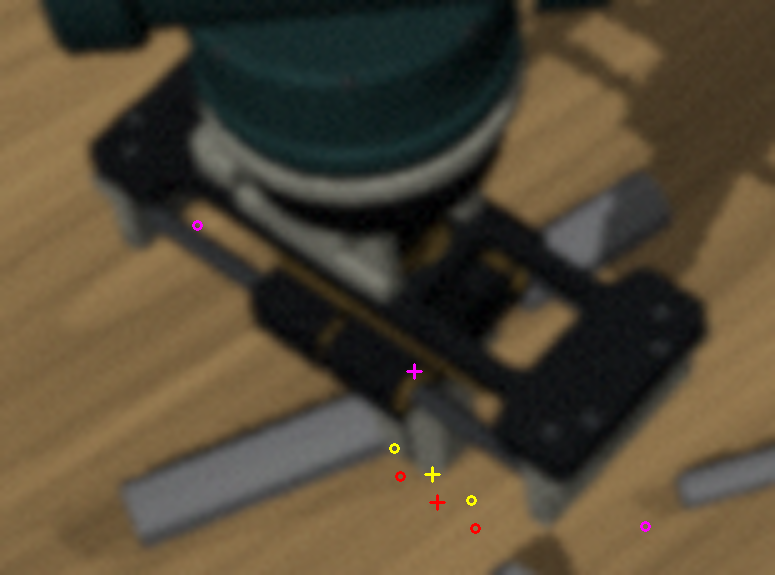

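```bash
cat > gb.py <<'E'
from h import *
from rig import manip
import sys
def draw(name,x0,y0,w,h,k,out,ds=(84,109)):
    s=manip.get_state(); T=s["tool_pos"];R=s["ee_rot"]; print(T,s["width"])
    im=cv2.cvtColor(eyes.capture(name),cv2.COLOR_RGB2BGR)
    c=cv2.resize(im[y0:y0+h,x0:x0+w],None,fx=k,fy=k,interpolation=cv2.INTER_CUBIC)
    for d,col in zip(ds,((255,0,255),(0,255,0))):
        B=[T-d*R[:,0]+a*94*R[:,1]+b*37.5*R[:,2] for a,b in((-1,-1),(1,-1),(1,1),(-1,1))]
        u=((proj(name,B)-[x0,y0]+.5)*k).astype(np.int32); cv2.polylines(c,[u],True,col,1)
    for z,col in((0,(0,0,255)),(-25,(0,255,255))):
        for e in(-1,1):
            B=[T+z*R[:,0]+e*(s["width"]/2)*R[:,1]+b*7.5*R[:,2] for b in(-1,1)]
            u=((proj(name,B)-[x0,y0]+.5)*k).astype(np.int32); cv2.polylines(c,[u],False,col,2)
    cv2.imwrite(out,c)
if __name__=="__main__": 
    draw("scene",170,170,160,120,5,"pics/g2.png"); draw("top",420,40,220,170,3,"pics/g3.png")
E
python3 gb.py
```

```text
[ 552.56700559 -331.15531142  122.8617767 ] 0.5083761762218906
[ 552.55303112 -331.14906044  122.71721685] 0.7203564443981603
```

View pics/g2.png

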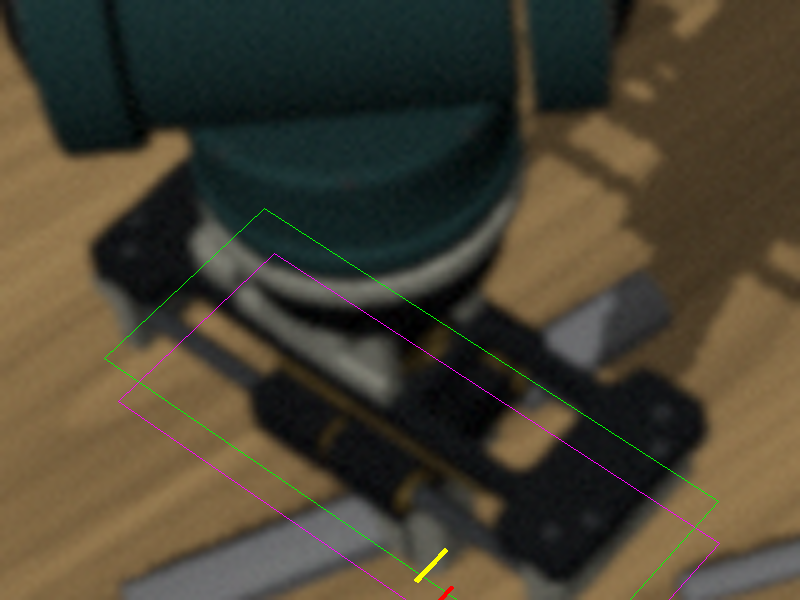

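View pics/g3.png

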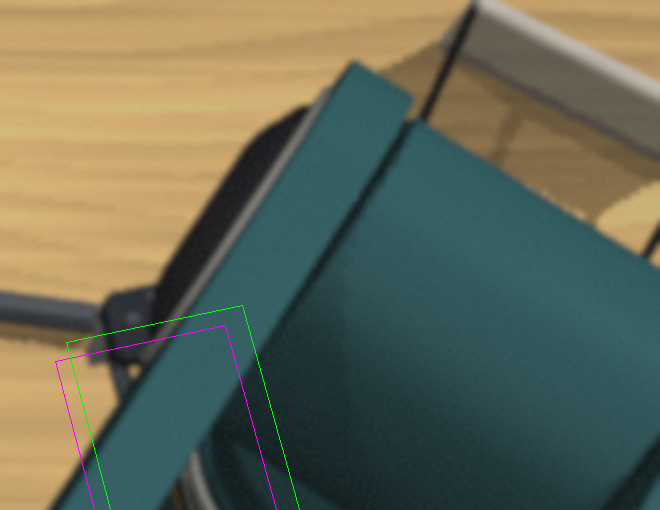

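The scene view suggests the real fingertips are about 20–25 mm higher than the reported TCP. I'll open, go down again beside the blank, look, and then feel for the bench in small guarded steps.

Request:
carry_out(
  increments=[
    {"translation": [0, 0, 0], "angular": [0, 0, 0]},
    {"translation": [0, 0, 0], "angular": [0, 0, 0]},
    {"translation": [0, 0, -0.3], "angular": [0, 0, 0]},
    {"translation": [0, 0, -0.6], "angular": [0, 0, 0]},
    {"translation": [0, 0, -0.6], "angular": [0, 0, 0]},
    {"translation": [0, 0, -0.4], "angular": [0, 0, 0]},
    {"translation": [0, 0, 0], "angular": [0, 0, 0]},
    {"translation": [0, 0, 0], "angular": [0, 0, 0]},
  ],
  jaw=0.65,
)

```text
time_s: 5.32
tool_pos: [553.3, -331.6, 10.4]
ee_rot: [[0.001, 0.974, 0.225], [-0.0, 0.225, -0.974], [-1.0, 0.0, 0.0]]
ft_force: [0.4, -0.9, 0.1]
width: 60.4
```

```bash
python3 -c "
from gb import *
draw('scene',180,230,155,115,5,'pics/g4.png')"
```

```text
[ 553.25332887 -331.56507191   10.4035963 ] 60.36375933994242
```

View pics/g4.png

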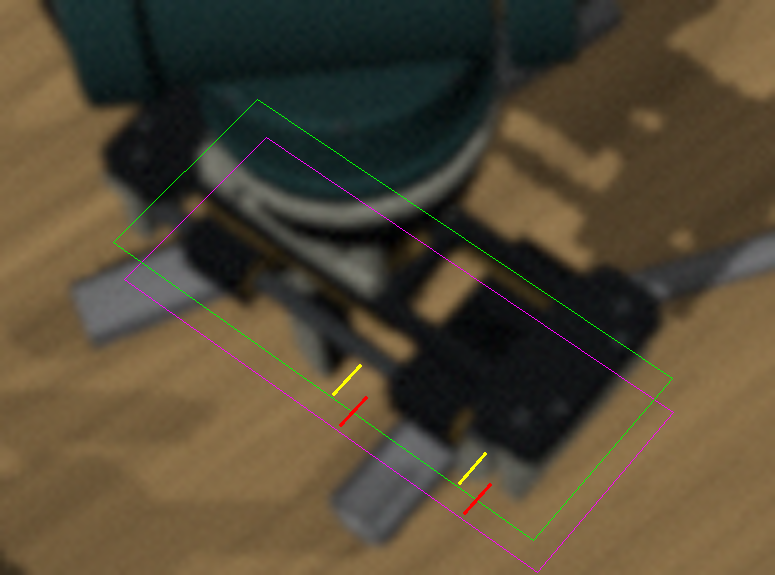

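The visible finger ends sit about 30 mm above the reported TCP, which fits the blank being untouched. I'll lower in guarded steps and watch the force.

Request:
carry_out(
  increments=[
    {"translation": [0, 0, -0.1], "angular": [0, 0, 0]},
    {"translation": [0, 0, -0.08], "angular": [0, 0, 0]},
    {"translation": [0, 0, 0], "angular": [0, 0, 0]},
  ],
)

```text
time_s: 5.75
tool_pos: [552.8, -331.3, -1.5]
ee_rot: [[-0.0, 0.974, 0.226], [0.0, 0.226, -0.974], [-1.0, -0.0, -0.0]]
ft_force: [0.3, 0.5, 0.7]
width: 60.1
```

Request:
carry_out(
  increments=[
    {"translation": [0, 0, -0.03], "angular": [0, 0, 0]},
    {"translation": [0, 0, 0], "angular": [0, 0, 0]},
  ],
)

```text
time_s: 6.0
tool_pos: [553.0, -331.4, -2.9]
ee_rot: [[-0.0, 0.974, 0.226], [0.0, 0.226, -0.974], [-1.0, -0.0, -0.0]]
ft_force: [0.1, -0.9, 0.5]
width: 60.3
```

Request:
carry_out(
  increments=[
    {"translation": [0, 0, -0.03], "angular": [0, 0, 0]},
    {"translation": [0, 0, 0], "angular": [0, 0, 0]},
  ],
)

```text
time_s: 6.25
tool_pos: [552.9, -331.4, -4.8]
ee_rot: [[-0.0, 0.974, 0.225], [0.0, 0.225, -0.974], [-1.0, -0.0, -0.0]]
ft_force: [-0.4, -0.2, 0.4]
width: 60.4
```

Reported z is −4.8 with no contact, so there is a height offset. I'll continue down.

Request:
carry_out(
  increments=[
    {"translation": [0, 0, -0.06], "angular": [0, 0, 0]},
    {"translation": [0, 0, -0.06], "angular": [0, 0, 0]},
    {"translation": [0, 0, 0], "angular": [0, 0, 0]},
  ],
)

```text
time_s: 6.62
tool_pos: [552.8, -331.2, -12.4]
ee_rot: [[-0.001, 0.974, 0.225], [0.0, 0.225, -0.974], [-1.0, -0.0, -0.001]]
ft_force: [0.0, 0.1, -0.0]
width: 60.3
```

Request:
carry_out(
  increments=[
    {"translation": [0, 0, -0.04], "angular": [0, 0, 0]},
    {"translation": [0, 0, 0], "angular": [0, 0, 0]},
  ],
)

```text
time_s: 6.88
tool_pos: [552.9, -331.3, -14.5]
ee_rot: [[-0.0, 0.974, 0.225], [0.0, 0.225, -0.974], [-1.0, -0.0, -0.0]]
ft_force: [1.2, 0.6, -0.0]
width: 60.2
```

```bash
python3 -c "
from gb import *
draw('scene',180,230,155,115,5,'pics/g5.png')"
```

```text
[ 552.88927829 -331.33874034  -14.4726536 ] 60.15142532363006
```

View pics/g5.png

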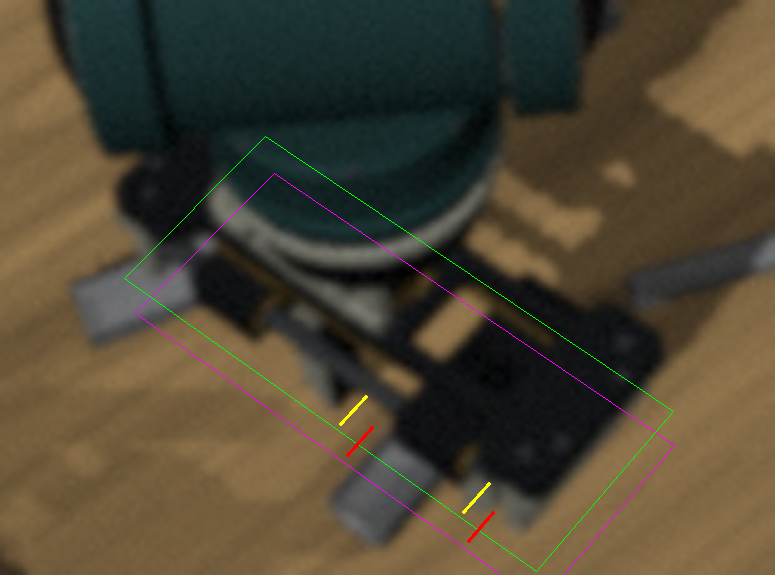

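Request:
carry_out(
  increments=[
    {"translation": [0, 0, -0.05], "angular": [0, 0, 0]},
    {"translation": [0, 0, 0], "angular": [0, 0, 0]},
  ],
)

```text
time_s: 7.18
tool_pos: [552.8, -331.3, -17.6]
ee_rot: [[-0.0, 0.974, 0.225], [0.0, 0.225, -0.974], [-1.0, -0.0, -0.0]]
ft_force: [0.1, 0.1, 0.3]
width: 60.4
```

Request:
carry_out(
  increments=[
    {"translation": [0, 0, -0.04], "angular": [0, 0, 0]},
    {"translation": [0, 0, 0], "angular": [0, 0, 0]},
  ],
)

```text
time_s: 7.42
tool_pos: [552.9, -331.3, -19.9]
ee_rot: [[-0.0, 0.974, 0.226], [0.0, 0.226, -0.974], [-1.0, -0.0, -0.0]]
ft_force: [0.3, -0.1, -0.8]
width: 61.1
```

Request:
carry_out(
  increments=[
    {"translation": [0, 0, -0.04], "angular": [0, 0, 0]},
    {"translation": [0, 0, 0], "angular": [0, 0, 0]},
  ],
)

```text
time_s: 7.68
tool_pos: [552.9, -331.3, -22.3]
ee_rot: [[-0.0, 0.974, 0.225], [0.0, 0.225, -0.974], [-1.0, -0.0, -0.0]]
ft_force: [0.3, 0.6, -0.2]
width: 60.3
```

Request:
carry_out(
  increments=[
    {"translation": [0, 0, -0.03], "angular": [0, 0, 0]},
    {"translation": [0, 0, 0], "angular": [0, 0, 0]},
  ],
)

```text
time_s: 7.92
tool_pos: [552.9, -331.4, -24.1]
ee_rot: [[-0.0, 0.974, 0.225], [0.0, 0.225, -0.974], [-1.0, -0.0, -0.0]]
ft_force: [-0.5, 0.3, -1.1]
width: 60.5
```

Request:
carry_out(
  increments=[
    {"translation": [0, 0, -0.03], "angular": [0, 0, 0]},
    {"translation": [0, 0, 0], "angular": [0, 0, 0]},
  ],
)

```text
time_s: 8.18
tool_pos: [552.9, -331.3, -25.8]
ee_rot: [[-0.0, 0.974, 0.225], [0.0, 0.225, -0.974], [-1.0, -0.0, -0.0]]
ft_force: [0.2, -0.5, 0.3]
width: 60.4
```

```bash
python3 -c "
from gb import *
draw('scene',180,230,155,115,5,'pics/g6.png')"
```

```text
[ 552.88147297 -331.33129444  -25.84582271] 60.38789796308229
```

View pics/g6.png

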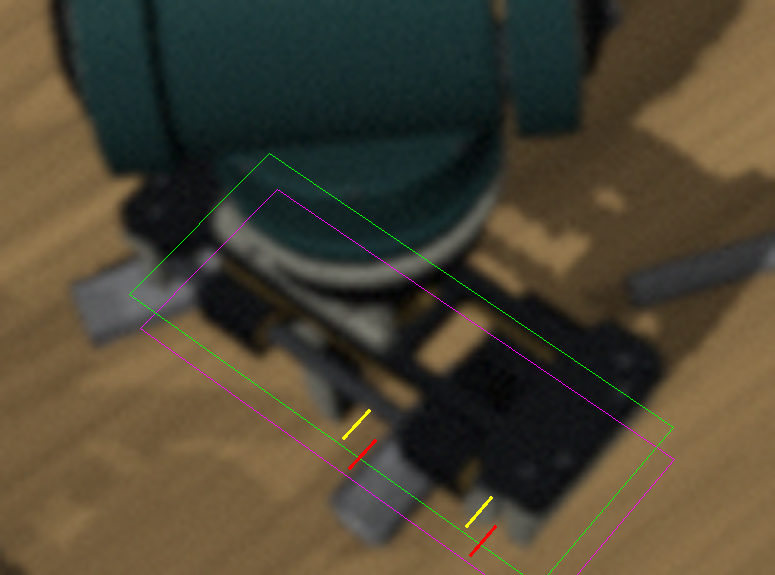

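No contact yet, and the tips should now be low enough, only a few mm above the bench. I'll close.

Request:
carry_out(
  increments=[
    {"translation": [0, 0, 0], "angular": [0, 0, 0]},
    {"translation": [0, 0, 0], "angular": [0, 0, 0]},
    {"translation": [0, 0, 0], "angular": [0, 0, 0]},
    {"translation": [0, 0, 0], "angular": [0, 0, 0]},
    {"translation": [0, 0, 0], "angular": [0, 0, 0]},
    {"translation": [0, 0, 0], "angular": [0, 0, 0]},
  ],
  jaw=0,
)

```text
time_s: 8.98
tool_pos: [553.0, -331.4, -25.6]
ee_rot: [[0.0, 0.974, 0.226], [-0.0, 0.226, -0.974], [-1.0, 0.0, 0.0]]
ft_force: [0.9, 0.4, 0.1]
width: 25.4
```

It's gripped at 25.4 mm. From here I work relative to this: reported z of −25.6 means the blank's centre is at 13 mm. Lift, then carry to the trough middle.

Request:
carry_out(
  increments=[
    {"translation": [0, 0, 0.4], "angular": [0, 0, 0]},
    {"translation": [0, 0, 0.7], "angular": [0, 0, 0]},
    {"translation": [0, 0, 0.7], "angular": [0, 0, 0]},
    {"translation": [0, 0, 0], "angular": [0, 0, 0]},
    {"translation": [0, 0, 0], "angular": [0, 0, 0]},
  ],
)

```text
time_s: 9.6
tool_pos: [552.4, -331.1, 81.0]
ee_rot: [[-0.001, 0.974, 0.225], [0.001, 0.225, -0.974], [-1.0, -0.001, -0.001]]
ft_force: [0.6, 0.9, -3.6]
width: 25.5
```

Request:
carry_out(
  increments=[
    {"translation": [0.011, 0.3, 0], "angular": [0, 0, -0.09]},
    {"translation": [0.011, 0.64, 0], "angular": [0, 0, -0.09]},
    {"translation": [0.011, 0.74, 0], "angular": [0, 0, -0.09]},
    {"translation": [0.011, 0.74, 0], "angular": [0, 0, -0.09]},
    {"translation": [0.011, 0.74, 0], "angular": [0, 0, -0.09]},
    {"translation": [0.011, 0.74, 0], "angular": [0, 0, -0.09]},
    {"translation": [0.011, 0.74, 0], "angular": [0, 0, -0.09]},
    {"translation": [0.011, 0.74, 0], "angular": [0, 0, -0.09]},
    {"translation": [0.011, 0.7, 0], "angular": [0, 0, -0.09]},
    {"translation": [0.011, 0.34, 0], "angular": [0, 0, -0.09]},
    {"translation": [0, 0, 0], "angular": [0, 0, 0]},
    {"translation": [0, 0, 0], "angular": [0, 0, 0]},
  ],
)

```text
time_s: 11.1
tool_pos: [559.0, 53.6, 81.6]
ee_rot: [[-0.001, 0.993, 0.119], [-0.0, 0.119, -0.993], [-1.0, -0.001, 0.0]]
ft_force: [-0.1, 0.3, -2.9]
width: 25.5
```

Run:
```python
from h import *
from rig import manip
s=manip.get_state(); print(s["tool_pos"],s["width"],np.arctan2(*s["ee_rot"][1::-1,1]))
for n,(x,y,w,h,k) in dict(scene=(330,110,200,150,4),top=(40,180,260,195,3)).items():
    im=cv2.cvtColor(eyes.capture(n),cv2.COLOR_RGB2BGR); cv2.imwrite(f"pics/p1{n}.png",cv2.resize(im[y:y+h,x:x+w],None,fx=k,fy=k,interpolation=cv2.INTER_CUBIC))
```

```text
[559.02078105  53.61207095  81.6094643 ] 25.5037947131547 0.11967798871496384
```

View pics/p1scene.png

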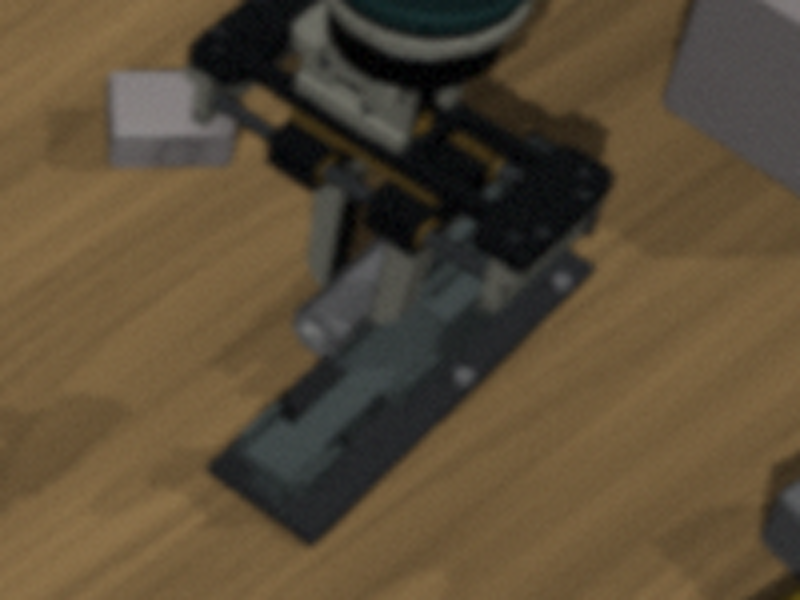

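View pics/p1top.png

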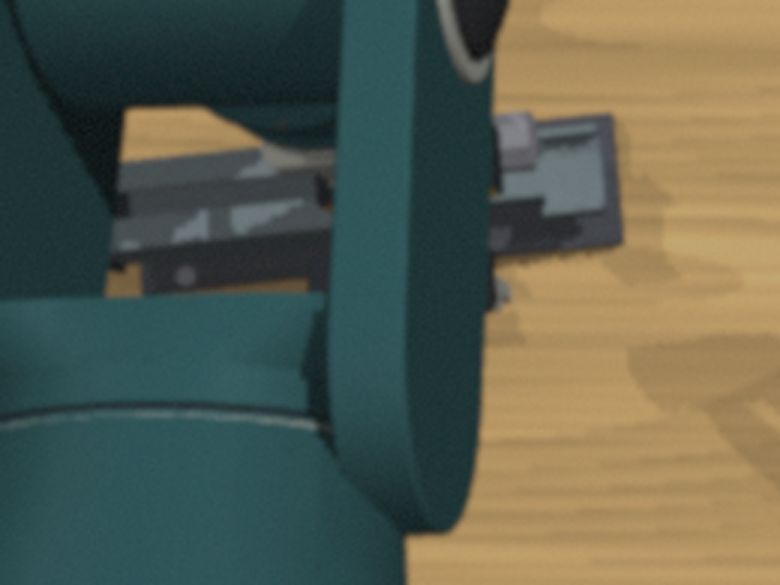

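```bash
cat > ov.py <<'E'
from h import *
def ov(src,n,roi,pose,z0,out,grab=True):
    x,y,w,h,k=roi
    im=cv2.cvtColor(eyes.capture(n),cv2.COLOR_RGB2BGR)
    c=cv2.resize(im[y:y+h,x:x+w],None,fx=k,fy=k,interpolation=cv2.INTER_CUBIC)
    uv=((proj(n,place(pose,OCT,z0))-[x,y]+.5)*k).astype(np.int32)
    for g in(uv[:8],uv[8:]): cv2.polylines(c,[g],True,(0,0,255),1)
    for i in range(8): cv2.line(c,tuple(map(int,uv[i])),tuple(map(int,uv[i+8])),(0,255,255),1)
    cv2.imwrite(out,c)
E
python3 - <<'E'
from ov import *
ov(0,"scene",(380,150,100,80,5),(559,53.6,1.69),107.2,"pics/o1.png")
ov(0,"top",(140,190,120,80,5),(559,53.6,1.69),107.2,"pics/o2.png")
a=cv2.imread("pics/o1.png");b=cv2.imread("pics/o2.png");cv2.imwrite("pics/o12.png",cv2.resize(np.hstack([a,b]),(800,291)))
E
```

```text
(no output)
```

View pics/o12.png

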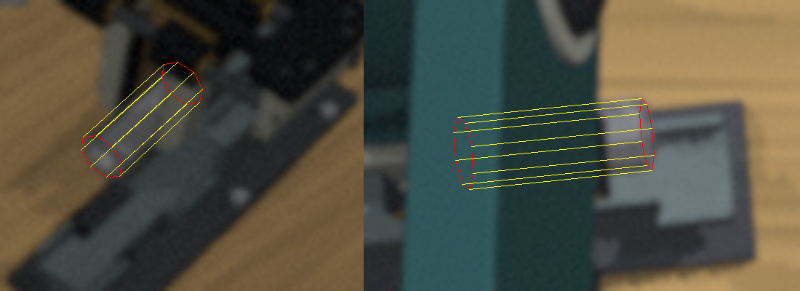

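The blank hangs level over the trough and matches the prediction to within a few mm. I'll lower it.

Request:
carry_out(
  increments=[
    {"translation": [0.01, 0, -0.3], "angular": [0, 0, 0]},
    {"translation": [0, 0, -0.4], "angular": [0, 0, 0]},
    {"translation": [0, 0, -0.3], "angular": [0, 0, 0]},
    {"translation": [0, 0, -0.15], "angular": [0, 0, 0]},
    {"translation": [0, 0, 0], "angular": [0, 0, 0]},
    {"translation": [0, 0, 0], "angular": [0, 0, 0]},
  ],
)

```text
time_s: 12.05
tool_pos: [560.6, 53.8, 14.1]
ee_rot: [[0.001, 0.993, 0.119], [0.0, 0.119, -0.993], [-1.0, 0.001, 0.0]]
ft_force: [0.1, 0.5, -3.4]
width: 25.4
```

Run:
```python
from ov import *
ov(0,"scene",(370,150,100,80,7),(559.6,53.7,1.69),35,"pics/o3.png")
```

```text
(no output)
```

View pics/o3.png

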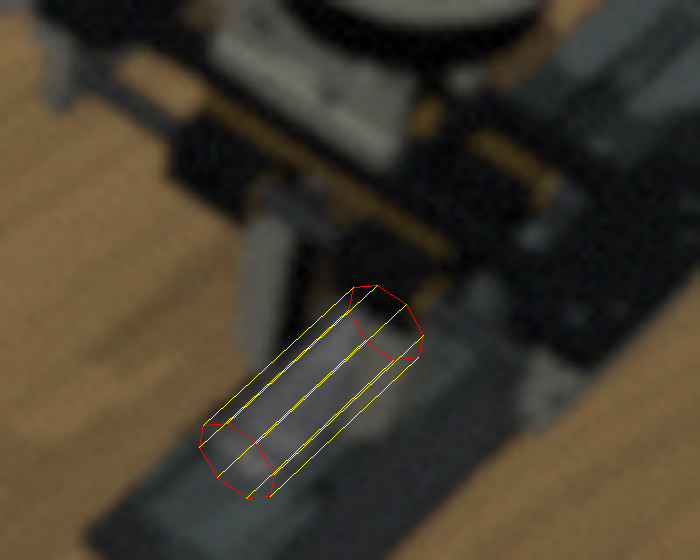

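It's aligned in the trough. Final lowering, watching the force.

Request:
carry_out(
  increments=[
    {"translation": [-0.01, 0, -0.08], "angular": [0, 0, 0]},
    {"translation": [0, 0, -0.04], "angular": [0, 0, 0]},
    {"translation": [0, 0, 0], "angular": [0, 0, 0]},
    {"translation": [0, 0, 0], "angular": [0, 0, 0]},
  ],
)

```text
time_s: 12.6
tool_pos: [559.6, 53.8, 6.2]
ee_rot: [[0.0, 0.993, 0.119], [-0.0, 0.119, -0.993], [-1.0, 0.0, 0.0]]
ft_force: [-0.9, -0.1, -3.6]
width: 25.2
```

Request:
carry_out(
  increments=[
    {"translation": [0, 0, -0.03], "angular": [0, 0, 0]},
    {"translation": [0, 0, 0], "angular": [0, 0, 0]},
  ],
)

```text
time_s: 12.85
tool_pos: [559.7, 53.8, 4.4]
ee_rot: [[0.0, 0.993, 0.119], [-0.0, 0.119, -0.993], [-1.0, 0.0, 0.0]]
ft_force: [1.1, 0.7, -1.7]
width: 25.4
```

The blank has touched down: the load fell from 3.6 to 1.7 N. I'll release, rise, retreat along the trough axis, and turn 90° so the shut fingers fit between the lips.

Request:
carry_out(
  increments=[
    {"translation": [0, 0, 0], "angular": [0, 0, 0]},
    {"translation": [0, 0, 0], "angular": [0, 0, 0]},
    {"translation": [0, 0, 0], "angular": [0, 0, 0]},
    {"translation": [0, 0, 0], "angular": [0, 0, 0]},
    {"translation": [0, 0, 0.4], "angular": [0, 0, 0]},
    {"translation": [0, 0, 0.7], "angular": [0, 0, 0]},
    {"translation": [0, 0, 0.1], "angular": [0, 0, 0]},
    {"translation": [0.03, -0.25, 0], "angular": [0, 0, -1]},
    {"translation": [0.03, -0.25, 0], "angular": [0, 0, -1]},
    {"translation": [0.03, -0.25, 0], "angular": [0, 0, -1]},
    {"translation": [0.03, -0.25, 0], "angular": [0, 0, -1]},
    {"translation": [0.03, -0.25, 0], "angular": [0, 0, -1]},
  ],
  jaw=0.6,
)

```text
time_s: 14.35
tool_pos: [568.3, -21.7, 75.6]
ee_rot: [[-0.001, 0.885, -0.466], [0.0, -0.466, -0.885], [-1.0, -0.001, 0.0]]
ft_force: [0.5, 0.9, -0.1]
width: 55.6
```

Request:
carry_out(
  increments=[
    {"translation": [0.03, -0.24, 0], "angular": [0, 0, -1]},
    {"translation": [0, 0, 0], "angular": [0, 0, -1]},
    {"translation": [0, 0, 0], "angular": [0, 0, -1]},
    {"translation": [0, 0, 0], "angular": [0, 0, -1]},
    {"translation": [0, 0, 0], "angular": [0, 0, -1]},
    {"translation": [0, 0, 0], "angular": [0, 0, -1]},
    {"translation": [0, 0, 0], "angular": [0, 0, -1]},
    {"translation": [0, 0, 0], "angular": [0, 0, -1]},
    {"translation": [0, 0, 0], "angular": [0, 0, -0.09]},
    {"translation": [0, 0, 0], "angular": [0, 0, 0]},
  ],
  jaw=0,
)

```text
time_s: 15.6
tool_pos: [570.2, -35.6, 76.0]
ee_rot: [[-0.0, 0.122, -0.993], [0.0, -0.993, -0.122], [-1.0, -0.0, 0.0]]
ft_force: [-0.5, -0.1, -0.4]
width: 0.6
```

Run:
```python
from ov import *
from rig import manip
s=manip.get_state(); print(s["tool_pos"],s["width"],np.arctan2(*s["ee_rot"][1::-1,1]),s["q"])
ov(0,"scene",(340,140,140,110,5),(559.6,53.7,1.69),30,"pics/o4.png")
ov(0,"top",(140,190,150,110,5),(559.6,53.7,1.69),30,"pics/o5.png")
```

```text
[570.24717541 -35.60115302  76.00903541] 0.5859403574005715 -1.4489259339188278 [-1.06992639e-01 -6.13898975e-02  1.79382597e+00 -4.95933647e-06
  1.40951687e+00  1.34193408e+00]
```

View pics/o4.png

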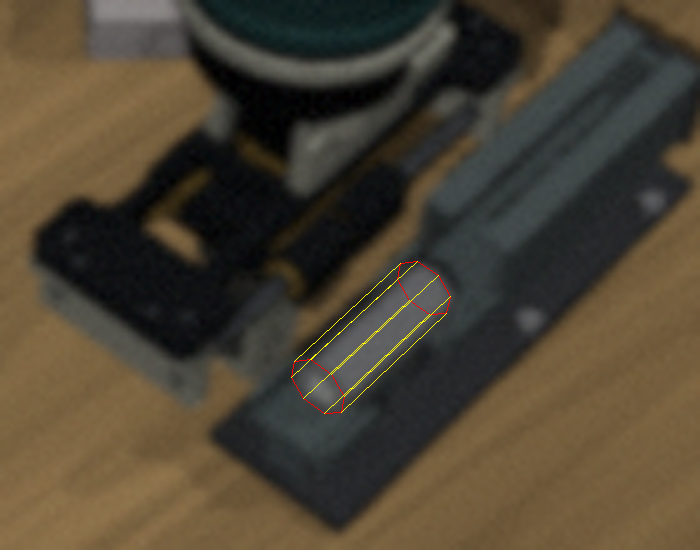

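View pics/o5.png

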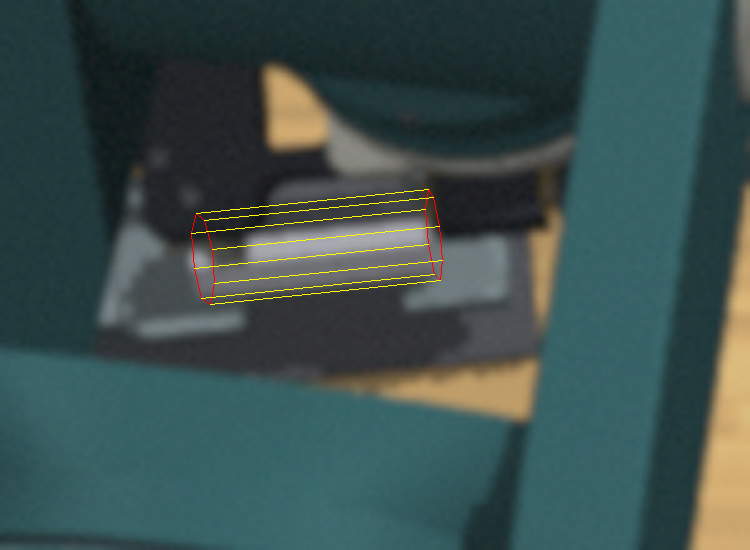

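The blank lies centred in the trough at its predicted place, and the shut fingers are on the axis at magazine x = −145. I'll lower behind it and push.

Request:
carry_out(
  increments=[
    {"translation": [0, 0, -0.4], "angular": [0, 0, 0]},
    {"translation": [0, 0, -0.5], "angular": [0, 0, 0]},
    {"translation": [0, 0, -0.22], "angular": [0, 0, 0]},
    {"translation": [0, 0, 0], "angular": [0, 0, 0]},
    {"translation": [-0.02, 0.165, 0], "angular": [0, 0, 0]},
    {"translation": [-0.02, 0.165, 0], "angular": [0, 0, 0]},
    {"translation": [-0.02, 0.165, 0], "angular": [0, 0, 0]},
    {"translation": [0, 0, 0], "angular": [0, 0, 0]},
  ],
  force=50,
)

```text
time_s: 16.7
tool_pos: [566.8, -5.0, 9.4]
ee_rot: [[0.0, 0.12, -0.993], [0.0, -0.993, -0.12], [-1.0, 0.0, -0.0]]
ft_force: [-0.2, -0.5, -0.9]
width: 0.3
```

Request:
carry_out(
  increments=[
    {"translation": [-0.02, 0.165, 0], "angular": [0, 0, 0]},
    {"translation": [0, 0, 0], "angular": [0, 0, 0]},
  ],
)

```text
time_s: 16.95
tool_pos: [565.5, 4.5, 9.2]
ee_rot: [[0.0, 0.12, -0.993], [0.0, -0.993, -0.12], [-1.0, -0.0, -0.0]]
ft_force: [0.2, -0.1, 0.4]
width: 0.6
```

Request:
carry_out(
  increments=[
    {"translation": [-0.02, 0.165, 0], "angular": [0, 0, 0]},
    {"translation": [-0.02, 0.165, 0], "angular": [0, 0, 0]},
  ],
)

```text
time_s: 17.2
tool_pos: [563.1, 24.2, 9.2]
ee_rot: [[0.0, 0.119, -0.993], [-0.0, -0.993, -0.119], [-1.0, 0.0, -0.0]]
ft_force: [1.2, -2.0, 0.8]
width: 0.3
```

Run:
```python
from ov import *
from rig import manip
s=manip.get_state(); T=s["tool_pos"]; d=T[:2]-[553.07,108.29]; print(T,s["width"],d@[-.119,.993],s["ft_force"])
ov(0,"scene",(340,140,140,110,5),(559.6,53.7,1.69),30,"pics/o6.png")
```

```text
[563.13638222  24.2191104    9.16915337] 0.3261524013468401 -84.68029285344427 [ 1.22873243 -1.97178898  0.78036743]
```

View pics/o6.png

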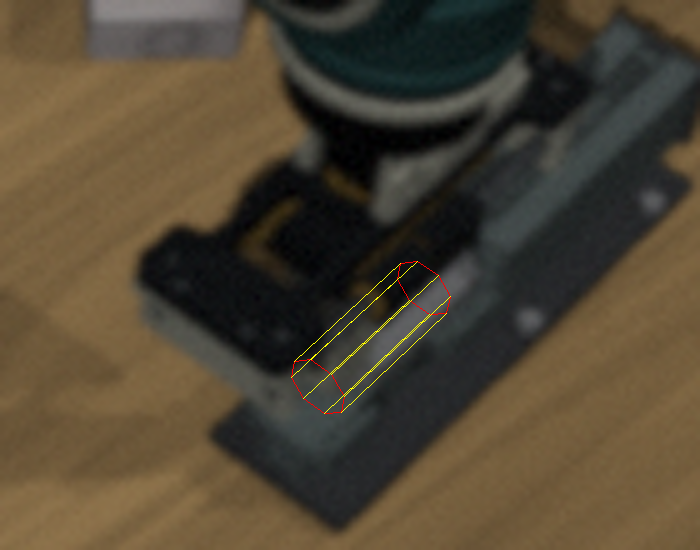

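It's pushing smoothly at about 2 N, with the blank moving towards the mouth. I'll continue.

Request:
carry_out(
  increments=[
    {"translation": [-0.02, 0.165, 0], "angular": [0, 0, 0]},
    {"translation": [-0.02, 0.165, 0], "angular": [0, 0, 0]},
    {"translation": [-0.02, 0.165, 0], "angular": [0, 0, 0]},
    {"translation": [0, 0, 0], "angular": [0, 0, 0]},
  ],
)

```text
time_s: 17.75
tool_pos: [559.4, 54.4, 9.1]
ee_rot: [[-0.0, 0.12, -0.993], [0.0, -0.993, -0.12], [-1.0, -0.0, 0.0]]
ft_force: [0.9, -0.1, 0.2]
width: 0.6
```

Request:
carry_out(
  increments=[
    {"translation": [-0.02, 0.165, 0], "angular": [0, 0, 0]},
    {"translation": [-0.02, 0.165, 0], "angular": [0, 0, 0]},
    {"translation": [0, 0, 0], "angular": [0, 0, 0]},
  ],
)

```text
time_s: 18.12
tool_pos: [557.0, 74.2, 9.1]
ee_rot: [[-0.0, 0.12, -0.993], [0.0, -0.993, -0.12], [-1.0, -0.0, 0.0]]
ft_force: [-0.7, -1.1, 0.4]
width: 0.6
```

Run:
```python
from ov import *
from rig import manip
s=manip.get_state(); T=s["tool_pos"]; d=T[:2]-[553.07,108.29]; m=d@[-.119,.993]; print(T,s["width"],m,s["ft_force"])
c=m+17.5+35; 
ov(0,"scene",(370,130,120,100,6),(553.07-.119*c,108.29+.993*c,1.69),30,"pics/o7.png")
ov(0,"top",(80,200,180,110,4),(553.07-.119*c,108.29+.993*c,1.69),30,"pics/o8.png")
```

```text
[556.99949389  74.15566582   9.10714331] 0.591360803193804 -34.36300361453829 [-0.69898443 -1.1421797   0.36593786]
```

View pics/o7.png

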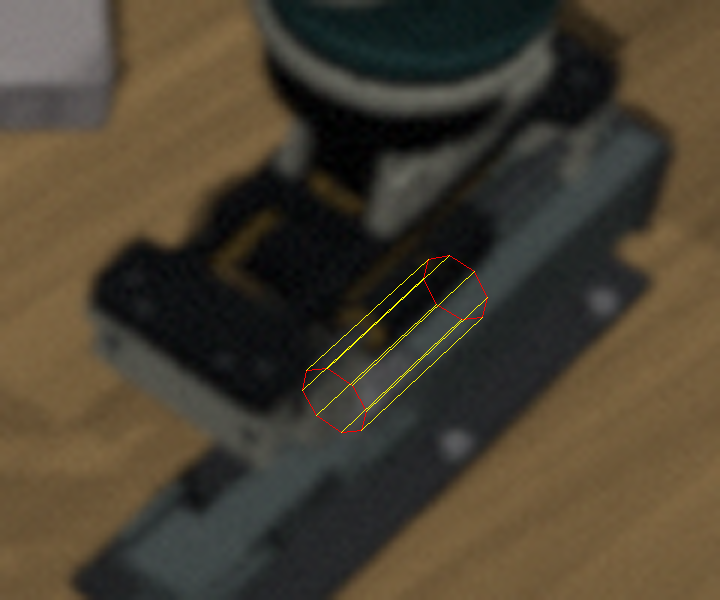

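View pics/o8.png

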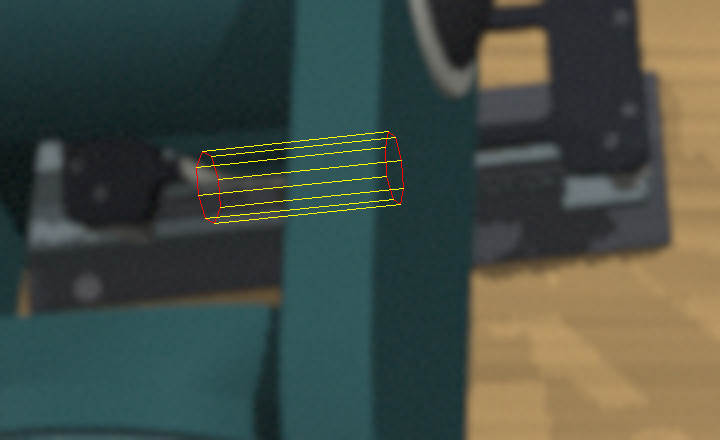

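The near end is about 17 mm out of the mouth, as predicted. Another 8 mm, then back off, rise and check.

Request:
carry_out(
  increments=[
    {"translation": [-0.01, 0.07, 0], "angular": [0, 0, 0]},
    {"translation": [-0.006, 0.063, 0], "angular": [0, 0, 0]},
    {"translation": [0, 0, 0], "angular": [0, 0, 0]},
    {"translation": [0, 0, 0], "angular": [0, 0, 0]},
  ],
)

```text
time_s: 18.73
tool_pos: [556.2, 81.4, 9.1]
ee_rot: [[-0.0, 0.119, -0.993], [0.0, -0.993, -0.119], [-1.0, -0.0, 0.0]]
ft_force: [0.3, -0.0, 1.0]
width: 0.5
```

Request:
carry_out(
  increments=[
    {"translation": [0.04, -0.3, 0], "angular": [0, 0, 0]},
    {"translation": [0.05, -0.4, 0.3], "angular": [0, 0, 0]},
    {"translation": [0, -0.3, 0.8], "angular": [0, 0, 0]},
    {"translation": [0, -0.8, 0.3], "angular": [0, 0, 0.9]},
    {"translation": [-0.2, -0.8, 0], "angular": [0, 0, 1]},
    {"translation": [-0.2, -0.8, 0], "angular": [0, 0, 1]},
    {"translation": [-0.2, -0.6, 0], "angular": [0, 0, 1]},
    {"translation": [0, 0, 0], "angular": [0, 0, 0]},
  ],
)

```text
time_s: 19.73
tool_pos: [524.7, -161.5, 93.2]
ee_rot: [[-0.0, 0.553, -0.834], [-0.0, -0.834, -0.553], [-1.0, 0.0, 0.0]]
ft_force: [1.0, 0.9, -0.7]
width: 0.8
```

Run:
```python
from ov import *
from rig import manip
s=manip.get_state(); T=s["tool_pos"]; print(T,s["width"])
c=25
ov(0,"scene",(370,130,120,100,6),(553.07-.119*c,108.29+.993*c,1.69),30,"pics/o9.png")
cv2.imwrite("pics/t9.png",cv2.resize(eyes.capture("top")[190:300,50:270,::-1],None,fx=3.5,fy=3.5,interpolation=cv2.INTER_CUBIC))
```

```text
[ 524.66085207 -161.54945592   93.15591783] 0.7985150370275125
```

View pics/o9.png

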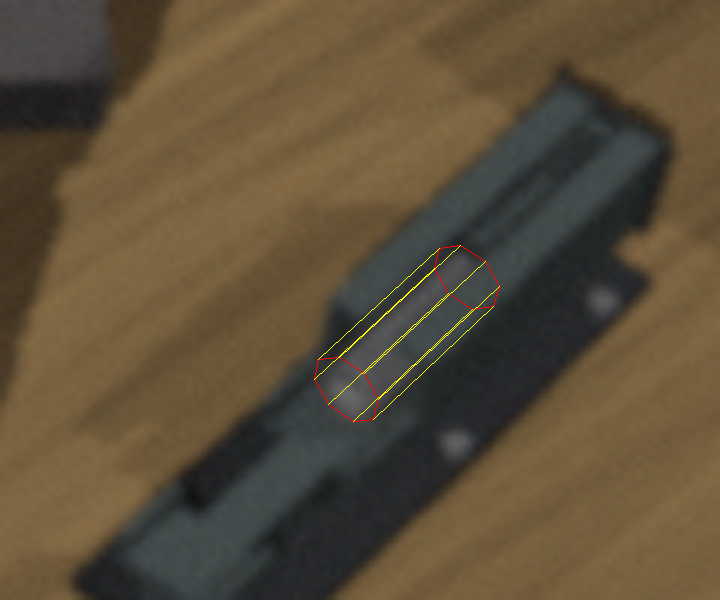

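View pics/t9.png

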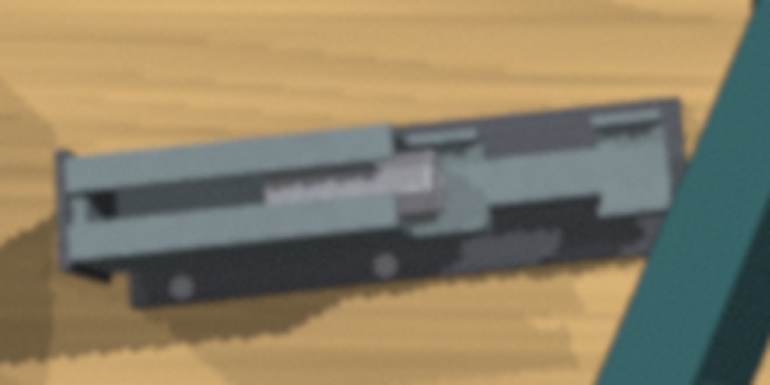

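The first blank is in the tube along its axis, with its end just outside the mouth (top crop (437,185)). I'll measure that, confirm blank Q is unmoved, and plan the move.

Run:
```python
from meas import *
def ray(n,uv,z):
    p=P[n]; d=p["orientation"]@np.linalg.inv(p["intrinsics"])@np.array([*uv,1.]); return p["eye"]+d*(z-p["eye"][2])/d[2]
for v in(160,185):
    X=ray("top",(50+437/3.5-.36,190+v/3.5-.36),56); d=X[:2]-[553.07,108.29]; print(d@[-.119,.993],d@[-.993,-.119])
im=cv2.cvtColor(eyes.capture("scene"),cv2.COLOR_RGB2BGR);old=cv2.imread("pics/scene0.png")
for i in(old,im): print(np.round(measure(i,"scene",(433.3,-181.2,1.54),r=28),3))
from rig import manip
print(manip.get_state()["q"])
```

```text
-15.078539479089583 -7.256907906820529
-14.385361604038472 3.5822886745870237
[ 434.207 -181.045    1.538   44.529]
[ 433.687 -174.709    1.564  442.753]
[-3.39862969e-01 -1.22582576e-01  1.82228292e+00  2.59645945e-04
  1.44195180e+00  6.45109735e-01]
```

The first blank's near end is at about x = −14.5, so its centre is about 20 mm inside and the first check is met. The Q scene reading of 442 is a gripper occlusion, not a move. On to Q.

Request:
carry_out(
  increments=[
    {"translation": [-0.19, -0.041, 0], "angular": [0, 0, 0.99]},
    {"translation": [-0.19, -0.041, 0], "angular": [0, 0, 0.99]},
    {"translation": [-0.19, -0.041, 0], "angular": [0, 0, 0.99]},
    {"translation": [-0.19, -0.041, 0], "angular": [0, 0, 0.99]},
    {"translation": [-0.19, -0.041, 0], "angular": [0, 0, 0.99]},
    {"translation": [-0.19, -0.041, 0], "angular": [0, 0, 0.99]},
    {"translation": [-0.19, -0.041, 0], "angular": [0, 0, 0.99]},
    {"translation": [-0.19, -0.041, 0], "angular": [0, 0, 0.99]},
    {"translation": [0, 0, 0], "angular": [0, 0, 0]},
    {"translation": [0, 0, 0], "angular": [0, 0, 0]},
  ],
  jaw=0.65,
  force=40,
)

```text
time_s: 21.12
tool_pos: [434.9, -178.0, 93.2]
ee_rot: [[0.0, 0.999, -0.035], [0.0, -0.035, -0.999], [-1.0, 0.0, -0.0]]
ft_force: [-0.3, -0.3, 0.1]
width: 60.6
```

Run:
```python
from ov import *
from rig import manip
s=manip.get_state(); print(s["tool_pos"],np.arctan2(*s["ee_rot"][1::-1,1]))
ov(0,"scene",(230,170,130,100,6),(433.3,-181.2,1.537),0,"pics/q1.png")
ov(0,"top",(310,270,130,100,6),(433.3,-181.2,1.537),0,"pics/q2.png")
```

```text
[ 434.90238128 -177.99041721   93.2289076 ] -0.0353909770712187
```

View pics/q1.png

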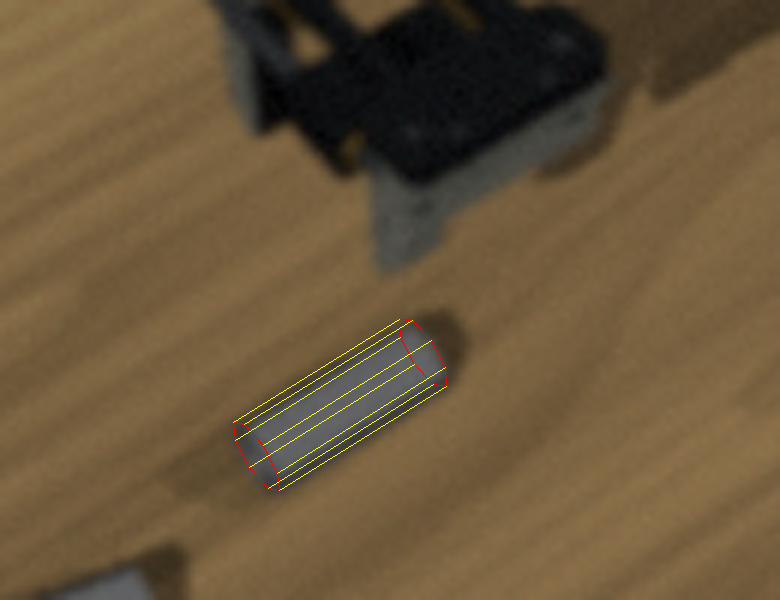

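View pics/q2.png

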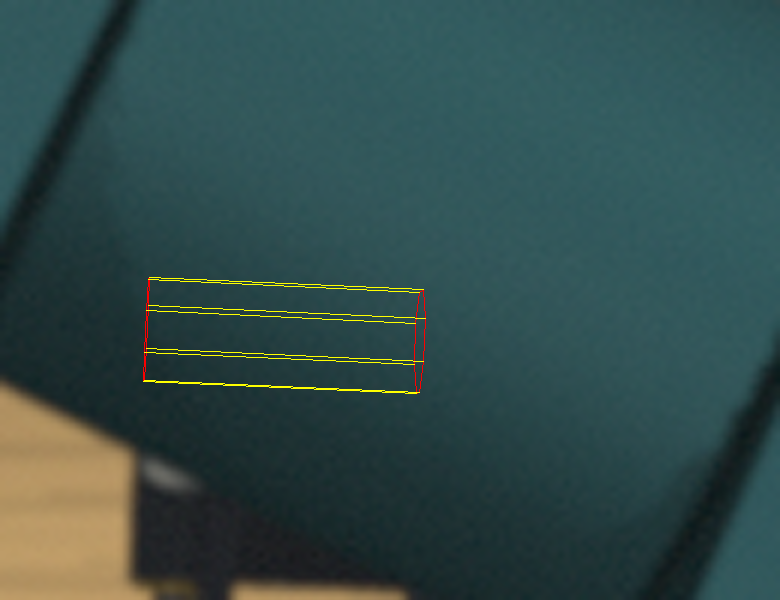

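Q is undisturbed and lies exactly on the predicted outline. Descend.

Request:
carry_out(
  increments=[
    {"translation": [-0.027, -0.053, -0.4], "angular": [0, 0, 0]},
    {"translation": [0, 0, -0.6], "angular": [0, 0, 0]},
    {"translation": [0, 0, -0.5], "angular": [0, 0, 0]},
    {"translation": [0, 0, -0.3], "angular": [0, 0, 0]},
    {"translation": [0, 0, -0.15], "angular": [0, 0, 0]},
    {"translation": [0, 0, 0], "angular": [0, 0, 0]},
    {"translation": [0, 0, 0], "angular": [0, 0, 0]},
  ],
)

```text
time_s: 22.1
tool_pos: [433.3, -181.8, -22.9]
ee_rot: [[0.001, 0.999, -0.033], [-0.001, -0.033, -0.999], [-1.0, 0.001, 0.001]]
ft_force: [0.4, 0.0, 0.4]
width: 60.3
```

Request:
carry_out(
  increments=[
    {"translation": [0, 0, -0.025], "angular": [0, 0, 0]},
    {"translation": [0, 0, 0], "angular": [0, 0, 0]},
    {"translation": [0, 0, 0], "angular": [0, 0, 0]},
    {"translation": [0, 0, 0], "angular": [0, 0, 0]},
    {"translation": [0, 0, 0], "angular": [0, 0, 0]},
    {"translation": [0, 0, 0], "angular": [0, 0, 0]},
    {"translation": [0, 0, 0], "angular": [0, 0, 0]},
  ],
  jaw=0,
)

```text
time_s: 22.98
tool_pos: [433.0, -181.6, -25.2]
ee_rot: [[0.0, 0.999, -0.033], [-0.0, -0.033, -0.999], [-1.0, 0.0, 0.0]]
ft_force: [0.6, -0.4, 1.3]
width: 25.0
```

Request:
carry_out(
  increments=[
    {"translation": [0, 0, 0.4], "angular": [0, 0, 0]},
    {"translation": [0, 0, 0.7], "angular": [0, 0, 0]},
    {"translation": [0, 0, 0.7], "angular": [0, 0, 0]},
    {"translation": [0, 0, 0], "angular": [0, 0, 0]},
    {"translation": [0, 0, 0], "angular": [0, 0, 0]},
  ],
)

```text
time_s: 23.6
tool_pos: [432.2, -181.3, 81.2]
ee_rot: [[-0.002, 0.999, -0.033], [0.001, -0.033, -0.999], [-1.0, -0.002, -0.001]]
ft_force: [0.5, 0.2, -3.9]
width: 25.4
```

Q is gripped (25.4 mm, 3.9 N). I'll carry it to magazine x = −59, which leaves room behind the first blank.

Request:
carry_out(
  increments=[
    {"translation": [0.15, 0.3, 0], "angular": [0, 0, 0.16]},
    {"translation": [0.265, 0.48, 0], "angular": [0, 0, 0.16]},
    {"translation": [0.3, 0.53, 0], "angular": [0, 0, 0.16]},
    {"translation": [0.3, 0.53, 0], "angular": [0, 0, 0.16]},
    {"translation": [0.3, 0.53, 0], "angular": [0, 0, 0.16]},
    {"translation": [0.3, 0.53, 0], "angular": [0, 0, 0.16]},
    {"translation": [0.3, 0.53, 0], "angular": [0, 0, 0.16]},
    {"translation": [0.2, 0.42, 0], "angular": [0, 0, 0.16]},
    {"translation": [0, 0, 0], "angular": [0, 0, 0]},
    {"translation": [0, 0, 0], "angular": [0, 0, 0]},
  ],
)

```text
time_s: 24.85
tool_pos: [558.9, 49.1, 81.1]
ee_rot: [[-0.002, 0.993, 0.12], [-0.0, 0.12, -0.993], [-1.0, -0.002, 0.0]]
ft_force: [0.4, -0.5, -3.0]
width: 25.2
```

Request:
carry_out(
  increments=[
    {"translation": [0.015, 0.005, -0.3], "angular": [0, 0, 0]},
    {"translation": [0, 0, -0.4], "angular": [0, 0, 0]},
    {"translation": [0, 0, -0.3], "angular": [0, 0, 0]},
    {"translation": [0, 0, -0.15], "angular": [0, 0, 0]},
    {"translation": [0, 0, 0], "angular": [0, 0, 0]},
    {"translation": [0, 0, 0], "angular": [0, 0, 0]},
  ],
)

```text
time_s: 25.6
tool_pos: [561.1, 49.7, 14.4]
ee_rot: [[0.001, 0.993, 0.12], [0.0, 0.12, -0.993], [-1.0, 0.001, 0.0]]
ft_force: [0.1, 0.9, -2.7]
width: 25.2
```

Run:
```python
from ov import *
from rig import manip
T=manip.get_state()["tool_pos"]
ov(0,"scene",(370,150,100,80,7),(T[0],T[1],1.69),T[2]+25.2,"pics/r1.png")
```

```text
(no output)
```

View pics/r1.png

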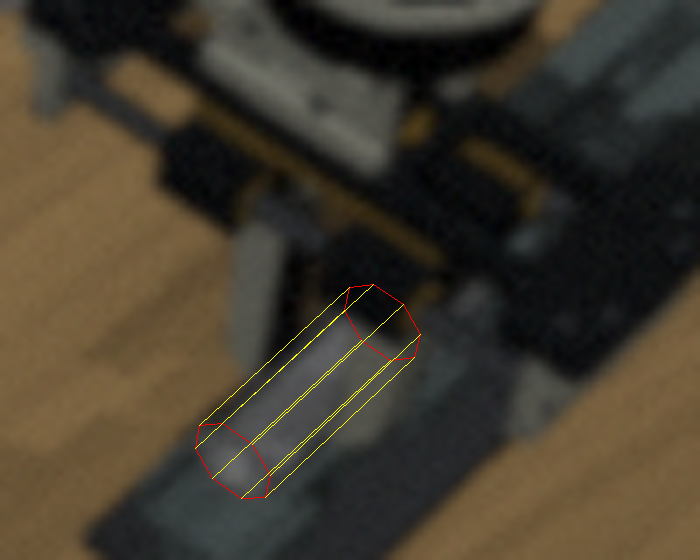

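It's aligned as before. Lower to touchdown.

Request:
carry_out(
  increments=[
    {"translation": [-0.015, 0, -0.08], "angular": [0, 0, 0]},
    {"translation": [0, 0, -0.04], "angular": [0, 0, 0]},
    {"translation": [0, 0, -0.02], "angular": [0, 0, 0]},
    {"translation": [0, 0, 0], "angular": [0, 0, 0]},
    {"translation": [0, 0, 0], "angular": [0, 0, 0]},
  ],
)

```text
time_s: 26.28
tool_pos: [559.7, 49.7, 5.3]
ee_rot: [[0.0, 0.993, 0.12], [0.0, 0.12, -0.993], [-1.0, 0.0, -0.0]]
ft_force: [0.1, 0.5, -2.8]
width: 25.5
```

Request:
carry_out(
  increments=[
    {"translation": [0, 0, -0.02], "angular": [0, 0, 0]},
    {"translation": [0, 0, 0], "angular": [0, 0, 0]},
  ],
)

```text
time_s: 26.52
tool_pos: [559.9, 49.7, 4.8]
ee_rot: [[0.001, 0.993, 0.12], [0.0, 0.12, -0.993], [-1.0, 0.001, 0.0]]
ft_force: [-3.7, -1.1, 4.4]
width: 25.4
```

Request:
carry_out(
  increments=[
    {"translation": [0, 0, 0], "angular": [0, 0, 0]},
    {"translation": [0, 0, 0], "angular": [0, 0, 0]},
    {"translation": [0, 0, 0], "angular": [0, 0, 0]},
    {"translation": [0, 0, 0], "angular": [0, 0, 0]},
    {"translation": [0, 0, 0.4], "angular": [0, 0, 0]},
    {"translation": [0, 0, 0.7], "angular": [0, 0, 0]},
    {"translation": [0, 0, 0.1], "angular": [0, 0, 0]},
    {"translation": [0.03, -0.24, 0], "angular": [0, 0, -1]},
    {"translation": [0.03, -0.24, 0], "angular": [0, 0, -1]},
    {"translation": [0.03, -0.24, 0], "angular": [0, 0, -1]},
    {"translation": [0.03, -0.24, 0], "angular": [0, 0, -1]},
    {"translation": [0.03, -0.24, 0], "angular": [0, 0, -1]},
  ],
  jaw=0.6,
)

```text
time_s: 28.02
tool_pos: [568.5, -22.7, 75.3]
ee_rot: [[-0.001, 0.885, -0.465], [0.0, -0.465, -0.885], [-1.0, -0.001, 0.0]]
ft_force: [-0.2, 0.0, 0.0]
width: 55.8
```

Request:
carry_out(
  increments=[
    {"translation": [0.03, -0.22, 0], "angular": [0, 0, -1]},
    {"translation": [0, 0, 0], "angular": [0, 0, -1]},
    {"translation": [0, 0, 0], "angular": [0, 0, -1]},
    {"translation": [0, 0, 0], "angular": [0, 0, -1]},
    {"translation": [0, 0, 0], "angular": [0, 0, -1]},
    {"translation": [0, 0, 0], "angular": [0, 0, -1]},
    {"translation": [0, 0, 0], "angular": [0, 0, -1]},
    {"translation": [0, 0, 0], "angular": [0, 0, -1]},
    {"translation": [0, 0, 0], "angular": [0, 0, -0.09]},
    {"translation": [0, 0, 0], "angular": [0, 0, 0]},
  ],
  jaw=0,
  force=50,
)

```text
time_s: 29.28
tool_pos: [570.4, -35.5, 75.7]
ee_rot: [[-0.0, 0.123, -0.992], [0.0, -0.992, -0.123], [-1.0, -0.0, 0.0]]
ft_force: [-0.3, -0.3, -0.8]
width: 0.3
```

Run:
```python
from ov import *
from rig import manip
s=manip.get_state(); T=s["tool_pos"];d=T[:2]-[553.07,108.29]; print(T,d@[-.119,.993],d@[-.993,-.119])
ov(0,"scene",(340,140,140,110,5),(560.1,49.7,1.69),30,"pics/r2.png")
```

```text
[570.35790871 -35.4510964   75.65212163] -144.79216986567064 -0.06170287997254877
```

View pics/r2.png

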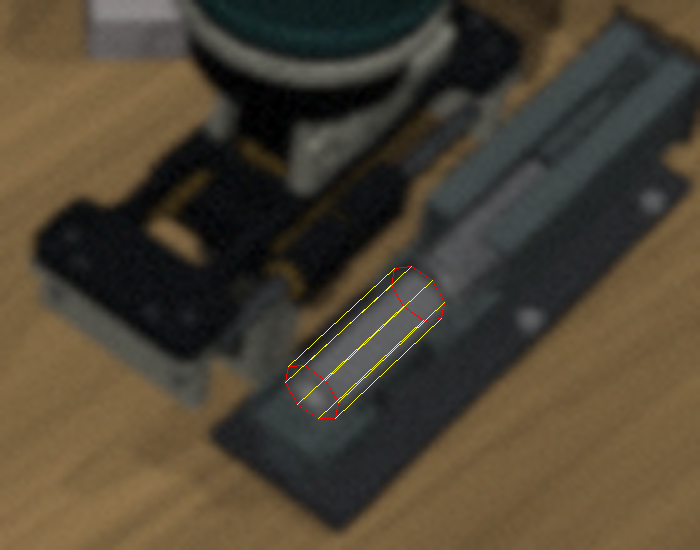

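The second blank is laid squarely behind the first. Lower and push.

Request:
carry_out(
  increments=[
    {"translation": [0, 0, -0.4], "angular": [0, 0, 0]},
    {"translation": [0, 0, -0.5], "angular": [0, 0, 0]},
    {"translation": [0, 0, -0.22], "angular": [0, 0, 0]},
    {"translation": [0, 0, 0], "angular": [0, 0, 0]},
    {"translation": [-0.02, 0.165, 0], "angular": [0, 0, 0]},
    {"translation": [-0.02, 0.165, 0], "angular": [0, 0, 0]},
    {"translation": [-0.02, 0.165, 0], "angular": [0, 0, 0]},
    {"translation": [-0.02, 0.165, 0], "angular": [0, 0, 0]},
  ],
)

```text
time_s: 30.32
tool_pos: [565.8, 4.8, 9.2]
ee_rot: [[0.001, 0.121, -0.993], [-0.0, -0.993, -0.121], [-1.0, 0.0, -0.001]]
ft_force: [-0.2, -3.3, 1.0]
width: 0.5
```

Request:
carry_out(
  increments=[
    {"translation": [-0.02, 0.165, 0], "angular": [0, 0, 0]},
    {"translation": [-0.02, 0.165, 0], "angular": [0, 0, 0]},
  ],
)

```text
time_s: 30.58
tool_pos: [563.4, 24.2, 9.1]
ee_rot: [[0.001, 0.12, -0.993], [-0.001, -0.993, -0.12], [-1.0, 0.001, -0.0]]
ft_force: [0.2, -5.8, 2.5]
width: 0.3
```

Request:
carry_out(
  increments=[
    {"translation": [-0.02, 0.165, 0], "angular": [0, 0, 0]},
    {"translation": [-0.02, 0.165, 0], "angular": [0, 0, 0]},
  ],
)

```text
time_s: 30.82
tool_pos: [561.0, 44.0, 9.1]
ee_rot: [[0.001, 0.12, -0.993], [-0.001, -0.993, -0.12], [-1.0, 0.001, -0.0]]
ft_force: [0.7, -5.1, 2.6]
width: 0.7
```

Request:
carry_out(
  increments=[
    {"translation": [-0.02, 0.165, 0], "angular": [0, 0, 0]},
  ],
)

```text
time_s: 30.95
tool_pos: [559.8, 53.9, 9.1]
ee_rot: [[0.0, 0.12, -0.993], [-0.001, -0.993, -0.12], [-1.0, 0.001, -0.0]]
ft_force: [1.7, -5.7, 1.8]
width: 0.4
```

Request:
carry_out(
  increments=[
    {"translation": [-0.02, 0.165, 0], "angular": [0, 0, 0]},
  ],
)

```text
time_s: 31.08
tool_pos: [558.6, 63.8, 9.1]
ee_rot: [[0.0, 0.12, -0.993], [-0.001, -0.993, -0.12], [-1.0, 0.001, -0.0]]
ft_force: [0.3, -5.7, 3.1]
width: 0.6
```

Both are moving at about 6 N, with the TCP at magazine x of about −45. I'll slow down towards the stop.

Request:
carry_out(
  increments=[
    {"translation": [-0.012, 0.1, 0], "angular": [0, 0, 0]},
    {"translation": [-0.012, 0.1, 0], "angular": [0, 0, 0]},
    {"translation": [0, 0, 0], "angular": [0, 0, 0]},
  ],
)

```text
time_s: 31.45
tool_pos: [557.1, 76.0, 9.0]
ee_rot: [[0.0, 0.121, -0.993], [0.0, -0.993, -0.121], [-1.0, -0.0, -0.0]]
ft_force: [0.5, -0.7, 3.2]
width: -0.0
```

Request:
carry_out(
  increments=[
    {"translation": [-0.006, 0.05, 0], "angular": [0, 0, 0]},
    {"translation": [0, 0, 0], "angular": [0, 0, 0]},
  ],
)

```text
time_s: 31.7
tool_pos: [556.8, 78.4, 9.0]
ee_rot: [[0.0, 0.12, -0.993], [-0.0, -0.993, -0.12], [-1.0, 0.0, -0.0]]
ft_force: [1.1, -3.7, 4.6]
width: 0.5
```

Request:
carry_out(
  increments=[
    {"translation": [-0.005, 0.04, 0], "angular": [0, 0, 0]},
    {"translation": [0, 0, 0], "angular": [0, 0, 0]},
  ],
)

```text
time_s: 31.95
tool_pos: [556.5, 80.7, 9.0]
ee_rot: [[0.0, 0.12, -0.993], [-0.0, -0.993, -0.12], [-1.0, 0.0, -0.0]]
ft_force: [0.6, -5.2, 4.2]
width: 0.6
```

Request:
carry_out(
  increments=[
    {"translation": [-0.004, 0.03, 0], "angular": [0, 0, 0]},
    {"translation": [0, 0, 0], "angular": [0, 0, 0]},
  ],
)

```text
time_s: 32.2
tool_pos: [556.3, 82.4, 9.0]
ee_rot: [[0.0, 0.12, -0.993], [-0.0, -0.993, -0.12], [-1.0, 0.0, -0.0]]
ft_force: [0.8, -5.3, 4.4]
width: 0.7
```

Request:
carry_out(
  increments=[
    {"translation": [-0.004, 0.03, 0], "angular": [0, 0, 0]},
    {"translation": [0, 0, 0], "angular": [0, 0, 0]},
  ],
)

```text
time_s: 32.45
tool_pos: [556.1, 84.2, 9.0]
ee_rot: [[0.0, 0.12, -0.993], [-0.0, -0.993, -0.12], [-1.0, 0.0, -0.0]]
ft_force: [0.6, -6.0, 4.3]
width: 0.4
```

Request:
carry_out(
  increments=[
    {"translation": [-0.003, 0.025, 0], "angular": [0, 0, 0]},
    {"translation": [0, 0, 0], "angular": [0, 0, 0]},
  ],
)

```text
time_s: 32.7
tool_pos: [556.0, 85.0, 9.0]
ee_rot: [[0.001, 0.12, -0.993], [-0.002, -0.993, -0.12], [-1.0, 0.002, -0.0]]
ft_force: [1.7, -10.8, 4.1]
width: 0.7
```

The force has risen to 11 N and motion has stopped short, which suggests the stop. One more small step to confirm.

Request:
carry_out(
  increments=[
    {"translation": [-0.002, 0.02, 0], "angular": [0, 0, 0]},
    {"translation": [0, 0, 0], "angular": [0, 0, 0]},
  ],
)

```text
time_s: 32.95
tool_pos: [556.0, 85.2, 9.0]
ee_rot: [[0.001, 0.12, -0.993], [-0.003, -0.993, -0.12], [-1.0, 0.003, -0.0]]
ft_force: [1.1, -18.3, 5.0]
width: 0.7
```

It's against the stop: 18 N with almost no motion. I'll back off, rise clear and look.

Request:
carry_out(
  increments=[
    {"translation": [0.02, -0.2, 0], "angular": [0, 0, 0]},
    {"translation": [0.05, -0.4, 0], "angular": [0, 0, 0]},
    {"translation": [0.05, -0.4, 0.5], "angular": [0, 0, 0]},
    {"translation": [0, -0.4, 0.9], "angular": [0, 0, 0]},
    {"translation": [0, -0.8, 0.5], "angular": [0, 0, 0]},
    {"translation": [-0.2, -0.9, 0], "angular": [0, 0, 0]},
    {"translation": [-0.2, -0.9, 0], "angular": [0, 0, 0]},
    {"translation": [-0.2, -0.6, 0], "angular": [0, 0, 0]},
    {"translation": [0, 0, 0], "angular": [0, 0, 0]},
  ],
)

```text
time_s: 34.08
tool_pos: [525.9, -190.7, 122.4]
ee_rot: [[-0.0, 0.117, -0.993], [0.001, -0.993, -0.117], [-1.0, -0.001, 0.0]]
ft_force: [-0.2, 0.8, -0.8]
width: 0.6
```

Run:
```python
from ov import *
c=25
ov(0,"scene",(370,130,120,100,6),(553.07-.119*c,108.29+.993*c,1.69),30,"pics/f1.png")
ov(0,"top",(50,190,200,110,4),(553.07-.119*c,108.29+.993*c,1.69),30,"pics/f2.png")
cv2.imwrite("pics/f3.png",cv2.resize(eyes.capture("top")[190:300,50:250,::-1],None,fx=4,fy=4,interpolation=cv2.INTER_CUBIC))
```

```text
(no output)
```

View pics/f1.png

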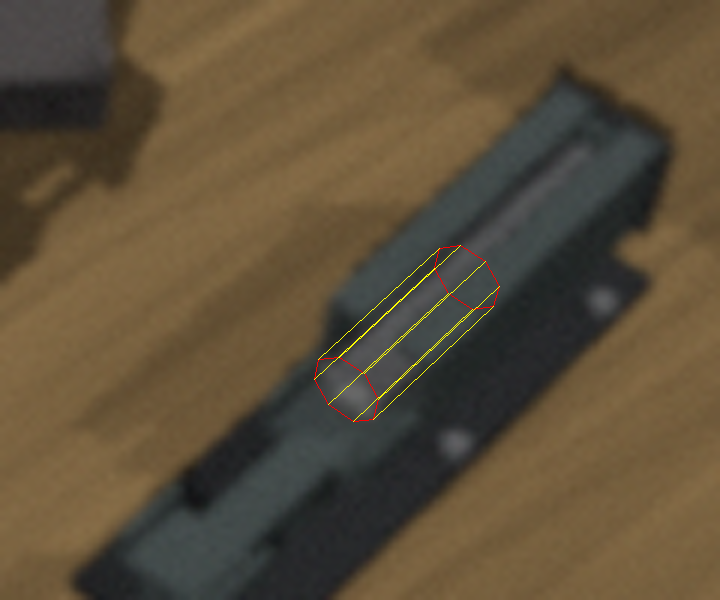

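View pics/f3.png

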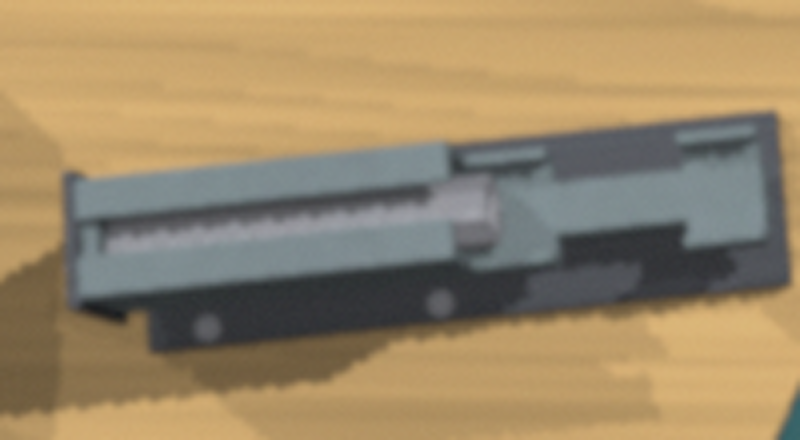

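View pics/f2.png

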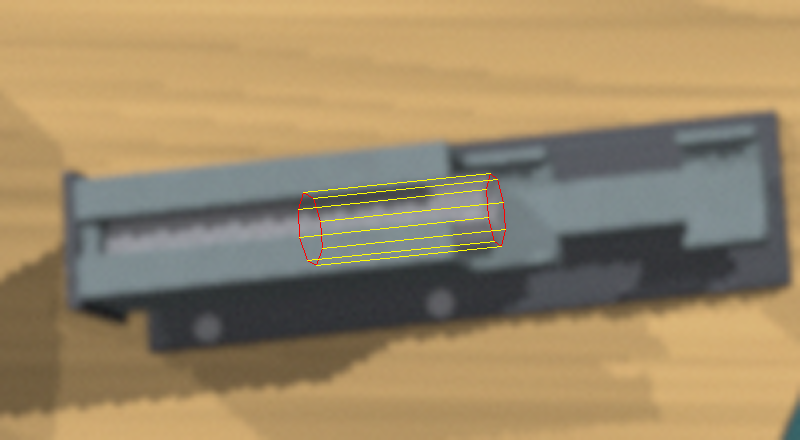

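The slot shows steel all the way from the closed end (top crop x≈105) to the mouth. The protruding end at crop x≈497 coincides with the home outline (centre x = 25), and the gripper is clear. I'll hand it in.

```bash
python3 -c "
from rig import workorder; print(workorder.finish_job())"
```

```text
the job is handed in; nothing more can be done
None
```

Both short, thick blanks are in the magazine and the job is handed in at about 34 s. I laid and pushed in the (553, −331) blank first. The (433, −181) blank went in behind it and drove it on until the force rose from about 6 N to 18 N with almost no further motion, which I took as the closed end.

**Last checks:**
- The sight slot shows steel from the closed end to the mouth.
- The protruding end lies on the predicted home outline, about 10 mm out.
- The gripper is clear and reads about 0 N.

**What failed or disagreed:**
- **First grasp missed:** the jaws shut above the blank without moving it. The real fingertips sit at least 26 mm higher than the reported TCP. I felt my way down without touching the bench, gripped at a reported z of about −25.6, and worked relative to that height from then on.
- **First push fell slightly short:** the fingers' pushing face was about 5 mm further back than I assumed, so the first blank's centre ended about 20 mm inside by measurement. That is still past the 18 mm needed, and the second push took it home.
- **Scene camera offset:** the magazine outline was 2–5 px off in the scene view, so I placed it from the top view.

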